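# Put away the counting bench in the stockroom

### The job

Put the counting things away: first hang the empty steel cup holder by its keyhole on the screw in the upright, pulled fully down, and then nest all the loose white cups one in another in the holder's pocket. Also stack all the low grey boxes squarely on the tall one, in one pile, with the feet in the lid recesses (the boxes may be done at any time). Leave the other things on the bench where they are.

Things in the scene. Friction and masses are not known exactly. Their poses are not given: they have to be found in the camera images.
- post: fixed grey steel upright (mm): panel 110 wide (its y), 30 thick (its x), 205 tall. Origin: centre of the panel's underside, z up. Its -x face carries the screw
- screw (a point): middle of the screw's neck (mm), 185 up, 3.5 out of the upright's -x face (that face is 15 from the panel's mid-plane). Neck 6 thick and 7 long, then a round head 14 across and 5 thick, its front 12 out of the face. The screw points along the post's -x; axes as the post's
- holder: loose steel cup holder (mm), about 300 g, stands upright by itself. Origin: on its underside below the grip tab; z up, +x to its back. Back plate 80 wide (y), 142 tall, 4 thick, back face at x 36, with a keyhole. At x -48 a pocket just like a loose cup, foot at z 0, rim 80 up. Hung, its origin is 60 above the bench and it may lean forward up to 0.04 rad
- holder_hole (a point): centre of the keyhole's entry hole (mm), 20 across, 104 up, mid-thickness of the plate; holder axes. To hang: holder x along post x, hole before the screw head, push the plate back along +x to the panel (7 gap behind the head), lower 21 so the neck goes up the slot
- holder_slot (a point): seat at the end of the keyhole's slot (mm): 125 up, mid-thickness of the plate; the slot goes up from the hole, 9 wide, closed at 128 up. Meets point screw within 2 when hung; holder axes
- holder_tab (a point): middle of the holder's grip tab (mm), 104 up, x 0, the holder balances below it: flat, 12 thick (y), 24 long (x), from 78 to 118 up; room for fingers on both its y sides above 84 up; holder axes
- holder_mouth (a point): centre of the pocket's rim (mm), 80 up; holder axes. The first nested cup's underside lies 50 below it, the second's 20 below, the third's 10 above
- cup_a: white plastic stepped cup (mm), mouth up, may be absent; 80 tall, 50 g. Lower 50: a cone, 32 across at the foot, 48 at its top; above it a straight collar 62 across outside, 54 inside, 30 tall, to the rim. Origin: centre of the underside, z up. Nested, the collar rests on the rim below: each cup sits 30 above the one under it, about 2 side play
- cup_b: white plastic stepped cup (mm), mouth up, may be absent; 80 tall, 50 g. Lower 50: a cone, 32 across at the foot, 48 at its top; above it a straight collar 62 across outside, 54 inside, 30 tall, to the rim. Origin: centre of the underside, z up. Nested, the collar rests on the rim below: each cup sits 30 above the one under it, about 2 side play
- cup_c: white plastic stepped cup (mm), mouth up, may be absent; 80 tall, 50 g. Lower 50: a cone, 32 across at the foot, 48 at its top; above it a straight collar 62 across outside, 54 inside, 30 tall, to the rim. Origin: centre of the underside, z up. Nested, the collar rests on the rim below: each cup sits 30 above the one under it, about 2 side play
- base_box: the full, taller grey box to stack on (mm): same footprint, feet and lid, but recess floor 80 above its origin and rim 85; 950 g, loose. Origin: centre, under the feet; x along the 110 side, z up
- box_a: low grey box (mm), lid clipped on, may be absent; 110 along x, 60 along y, 130-250 g. Origin: centre, under the feet; z up. Four feet 12 x 12 x 6 tall at x +-43.5, y +-18.5. Lid: recess floor 46 up, rim and cross 51 up, corner recesses 17 x 17 x 5 deep above the feet: stacked boxes sit 46 apart, 2.5 side play. Same turned half round
- box_b: low grey box (mm), lid clipped on, may be absent; 110 along x, 60 along y, 130-250 g. Origin: centre, under the feet; z up. Four feet 12 x 12 x 6 tall at x +-43.5, y +-18.5. Lid: recess floor 46 up, rim and cross 51 up, corner recesses 17 x 17 x 5 deep above the feet: stacked boxes sit 46 apart, 2.5 side play. Same turned half round
- box_c: low grey box (mm), lid clipped on, may be absent; 110 along x, 60 along y, 130-250 g. Origin: centre, under the feet; z up. Four feet 12 x 12 x 6 tall at x +-43.5, y +-18.5. Lid: recess floor 46 up, rim and cross 51 up, corner recesses 17 x 17 x 5 deep above the feet: stacked boxes sit 46 apart, 2.5 side play. Same turned half round
- jar: bystander: amber jar, 60 mm across, 85 tall; origin underside
- tape_roll: bystander: roll of tape lying flat, 90 mm across, 24 tall; origin underside
- ruler: bystander: yellow rule lying flat among the boxes, 14 x 200 (y) x 6 mm; origin underside
- hammer: bystander: hammer lying at the back
- tin: bystander: tin, 70 mm across, 100 tall; origin underside
- driver: bystander: screwdriver lying on the left
Mind the look-alikes: they are no part of the job. What is shaped like the box_a but blue is not meant. What is shaped like the holder but turquoise is not meant.

How it is judged:
By the outcome, as a careful person would: the job done as asked, in the order asked, and still so for the second after the job is handed in, with the robot touching nothing.
Of cup_a, cup_b, cup_c only 2 to 3 are there at a start; the rules pass over those that are not, and their reading is None.
Of box_a, box_b, box_c only 2 to 3 are there at a start; the rules pass over those that are not, and their reading is None.
At some moment in a run one of box_a, box_b, box_c may be knocked a few centimetres aside while the robot is not near it.
Once in a run the grip may slacken for a moment while it holds something.
It also fails if it takes over 210 s, if anything falls off the work surface, if the arm or the gripper's body presses on something with over 40 N, if the wrist force passes 120 N, or if a joint passes its speed limit or range.

### The arm

A 7-joint arm with a two-finger parallel gripper is mounted at the origin on the work surface. World frame = base frame: x ahead of the robot, y to its left, z up, the work surface at z = 0. Lengths are in m, angles in rad, forces in N, time in s.
With the tool pointing down it reaches from about 0.4 to 0.85 m from the base axis. Payload 10.4 kg.
Tool frame: the origin (TCP) lies between the finger pads; the fingertips stand ahead of it and the grasp point (between the pads) lies 6 mm ahead of it (finger_overhang is the z of the fingertips in the tool frame, in m); z points along the fingers, y is the direction in which the jaws open and shut (so a half turn about z gives the same grasp; the last joint's range is limited). The gripper opens to 85 mm and grips with 20 to 120 N. Pads are 22 mm wide; open, the fingers measure 114 mm over their backs; the gripper's body (76 mm by 85 mm) begins 54 mm behind the grasp point. The pads swing forward as they close: fully open they stand 13 mm farther back than shut.
Start: joints at [-1.268, 0.332, -0.065, 1.46, 0.022, 1.35, -0.088], TCP at [0.2, 0.592, 0.256] pointing down, gripper open.
Joint ranges: [-2.6, 2.6], [-0.5, 2.12], [-1.47, 1.34], [0.16, 2.42], [-1.27, 4.41], [0.06, 2.06], [-2.6, 2.6]. Speed limits (rad/s): [2.22, 2.22, 2.79, 2.79, 3.14, 3.14, 3.14].

### API

Orientations are given as a unit quaternion [x, y, z, w].
In Python, from workcell import * gives the robot as it stands.
- The arm moves only by the shell command python3 -m creep 'ROWS' [FORCE]. ROWS is JSON, a list of rows, each a list of 7 numbers: the turn, a rotation vector about the tool's x, y, z in rad, then the shift along the tool's x, y, z in mm, then the closure in counts, from 0 (fully open) to 255 (shut). In form: [[wx, wy, wz, dx, dy, dz, claw], ...]. A call has 1 to 8 rows; each row shifts and turns the commanded pose from where the row before left it, along the tool's axes as they then stand; what a row does not reach is not made up. A row lasts 1/10 s, in which the tool goes at most 50 mm and 8.59 degrees, less where a joint would pass 70% of its speed; a pose out of reach is approached as far as the arm can. A call is refused whole if a number of a shift passes 50 or a number of a turn 0.15, either way. A call with a gripper value outside its range is refused whole. The fingers move at their own pace and stop on an object; FORCE is the grip in N (left out, the last holds). Time passes only in rows, so rows that do not move let the fingers close. It gives the time, the measured TCP pose, the force and the opening at its end, in the units of the state.
- get_obs(): the state, without advancing time (a new reading comes with each control period).
- camera(name): name is "side" or "top"; returns (picture, depth): 480x640x3 uint8, blue, green, red; 480x640 float32, m along the optical axis (not along the pixel's ray), 0 where there is no reading.
- camera_model(name): a dict with "camera_matrix" (3x3 intrinsics, pixels), "R" (3x3) and "t" (3): a world point X has camera coordinates R X + t. Camera axes: x right, y down, z forward; pixel columns grow to the right and rows downward; lengths in m; the calibration is good to about 2 mm. A picture is of the moment at which its call begins. camera_model takes no time and is no camera call.
- hand_in(): hands the job in, once; it reports no verdict.
The state is a dict: "clock": time; "joint_pos": joint angles; "joint_velocities": joint speeds; "tau": joint torques, N m; "position": TCP position; "ee_rot": TCP orientation; "ft_force": force on the tool from outside, world axes, zero at the start; "torque": the same for the moment, N m; "grip_width": opening from 0.0 (shut) to 1.0 (fully open).
Only numpy, scipy, OpenCV 4.12 (cv2) and the standard library are available. Lean on these libraries where they do the work, as an engineer would, in place of code of your own. Each camera call takes 0.05 s, during which the arm holds its last target.

## Working session

There is one attempt and no reset: what is moved stays moved. The work goes in short steps, Python scripts to look and compute and a shell command to move; the robot and the scene stay as the last step left them, time stands still between calls to the robot, and variables do not carry over. Pictures are saved under pics/ and viewed, and the job is handed in when it is done.

```bash
ls; mkdir -p pics
python3 - <<'E'
from workcell import *
import cv2,numpy as np
print(get_obs())
for n in ("side","top"):
    p,d=camera(n); cv2.imwrite(f"pics/{n}0.png",p); np.save(f"pics/{n}0.npy",d)
    m=camera_model(n); print(n,m["camera_matrix"],m["R"],m["t"], -np.array(m["R"]).T@m["t"])
E
```

```text
pics
{'clock': 0.0, 'joint_pos': array([-1.26762364,  0.33284735, -0.064717  ,  1.46096121,  0.02157972,
        1.34992171, -0.08851454]), 'joint_velocities': array([ 2.66290806e-04, -1.03517568e-03,  5.74661636e-04, -3.79633688e-04,
        5.78145514e-06, -1.54962595e-03,  2.00731201e-03]), 'tau': array([-1.15845678e-04, -6.25426912e+01,  4.89703717e-02, -3.91607344e+01,
        1.61291898e-02,  9.75054310e-03, -2.96046119e-05]), 'position': array([0.19990069, 0.59179313, 0.25552177]), 'ee_rot': array([ 1.62157853e-01,  9.86764567e-01, -7.15175038e-04, -9.51965434e-05]), 'ft_force': array([ 0.9764994 , -0.18532833,  0.56538799]), 'torque': array([-0.00537617, -0.03535123, -0.00452517]), 'grip_width': 0.996791531554829}
side [[509.12469144   0.         316.60533209]
 [  0.         509.12469144 244.33196419]
 [  0.           0.           1.        ]] [[ 0.95886876 -0.28300526 -0.02187972]
 [-0.18622727 -0.56904654 -0.80094035]
 [ 0.21421976  0.77207128 -0.59834425]] [-0.50900827  0.22477972  1.30596267] [ 0.25016923 -1.02443816  0.95031344]
top [[446.42750131   0.         325.93586969]
 [  0.         446.42750131 240.52466499]
 [  0.           0.           1.        ]] [[ 0.012208   -0.99986664  0.01084789]
 [-0.980601   -0.01409389 -0.19550715]
 [ 0.19563397 -0.0082507  -0.98064228]] [0.00354695 0.57798153 1.12416285] [0.34680152 0.02096762 1.21536267]
```

View pics/side0.png

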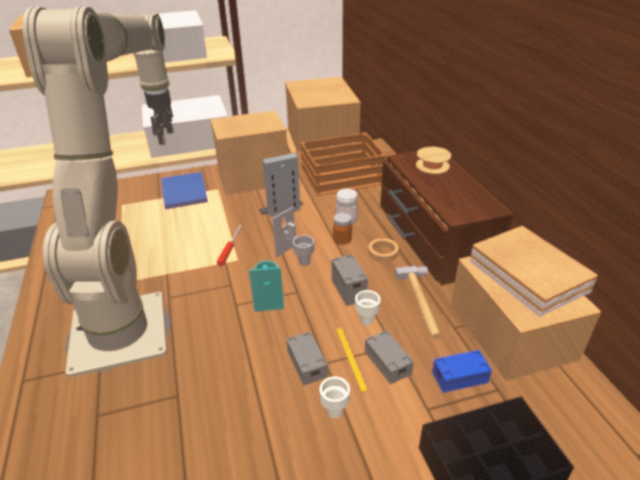

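View pics/top0.png

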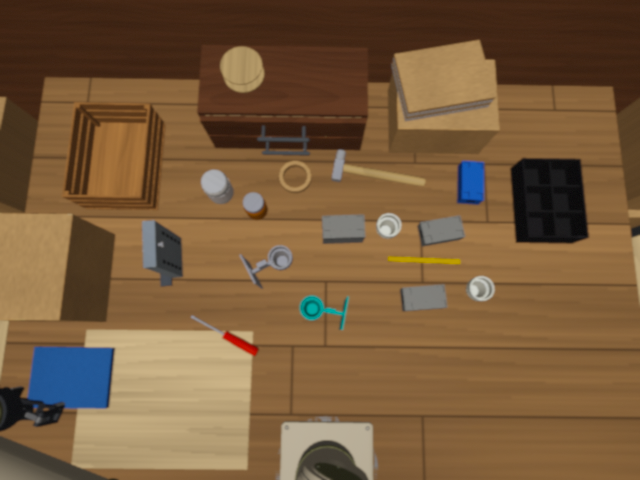

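The side view shows the upright at (281,190), the steel holder at (293,235) and the turquoise look-alike at (266,287). In the top view:

- Base box at (344,228).
- Low boxes at (441,231) and (424,298).
- Two cups at (389,226) and (481,289).
- Ruler at (424,261).

```bash
cat > h.py <<'E'
from workcell import *
import cv2,numpy as np
def ray(n,u,v):
    m=camera_model(n);R=np.array(m["R"]);K=np.array(m["camera_matrix"]);C=-R.T@np.array(m["t"])
    return C,R.T@np.linalg.solve(K,[u,v,1.])
def onz(n,u,v,z):
    C,d=ray(n,u,v);return C+d*(z-C[2])/d[2]
def proj(n,X):
    m=camera_model(n);c=np.array(m["R"])@X+m["t"];p=np.array(m["camera_matrix"])@c;return p[:2]/p[2]
def cloud(n,d):
    m=camera_model(n);R=np.array(m["R"]);K=np.array(m["camera_matrix"])
    v,u=np.mgrid[0:480,0:640];c=np.stack([(u-K[0,2])/K[0,0]*d,(v-K[1,2])/K[1,1]*d,d],-1)
    return (c-np.array(m["t"]))@R
def snap(tag):
    o={}
    for n in("side","top"):
        p,d=camera(n);cv2.imwrite(f"pics/{n}{tag}.png",p);np.save(f"pics/{n}{tag}.npy",d);o[n]=(p,d)
    return o
def crop(n,tag,u0,v0,u1,v1,s,out):
    p=cv2.imread(f"pics/{n}{tag}.png")[v0:v1,u0:u1];cv2.imwrite(f"pics/{out}.png",cv2.resize(p,None,fx=s,fy=s,interpolation=cv2.INTER_CUBIC))
E
python3 - <<'E'
from h import *
crop("top","0",130,200,310,330,4.4,"c1"); crop("top","0",310,190,510,330,4,"c2"); crop("side","0",240,140,340,290,4,"c3")
d=np.load("pics/top0.npy");P=cloud("top",d)
for nm,(u,v) in dict(base=(344,222),bA=(441,226),bB=(424,292),postop=(150,245),holdtab=(262,266),cup1=(389,226),cup2=(481,289)).items(): print(nm,P[v,u].round(4))
E
```

```text
base [ 0.6222 -0.035   0.0849]
bA [ 0.6242 -0.2983  0.0472]
bB [ 0.4462 -0.2466  0.0486]
postop [0.532  0.4156 0.2054]
holdtab [0.5007 0.1706 0.1073]
cup1 [0.3468 0.021  1.2154]
cup2 [ 0.4578 -0.4033  0.0294]
```

View pics/c1.png

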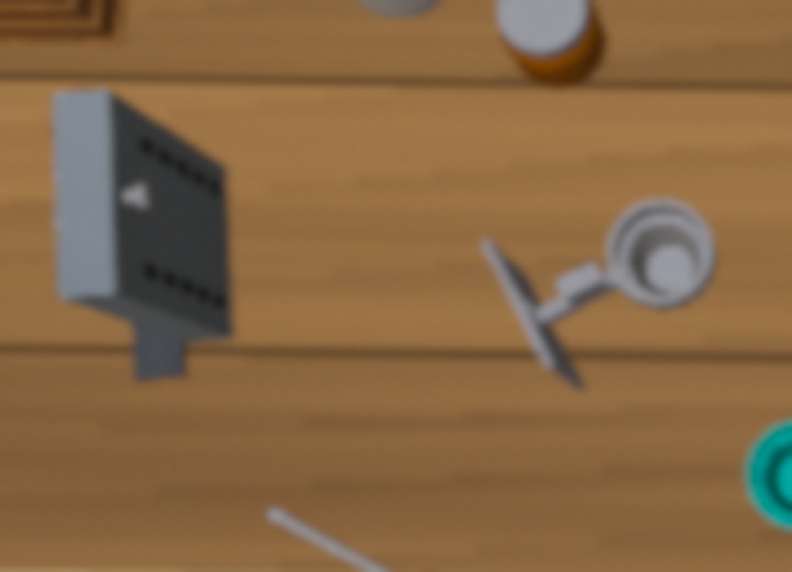

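View pics/c2.png

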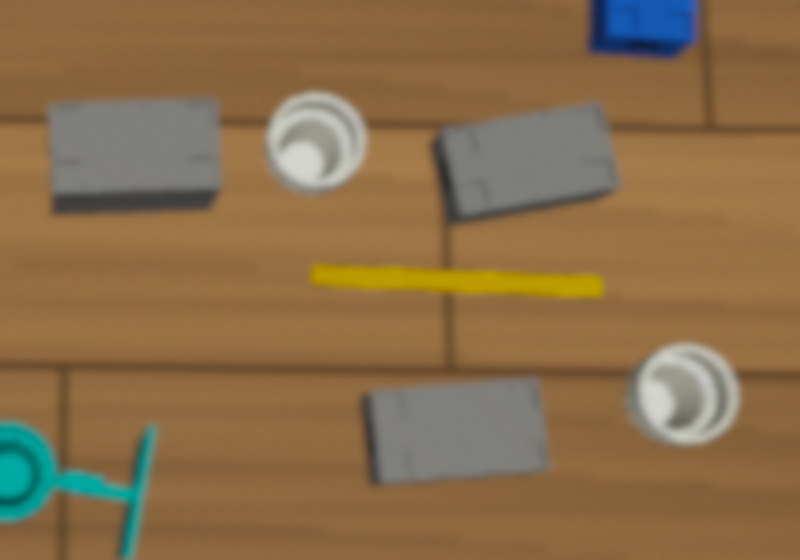

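View pics/c3.png

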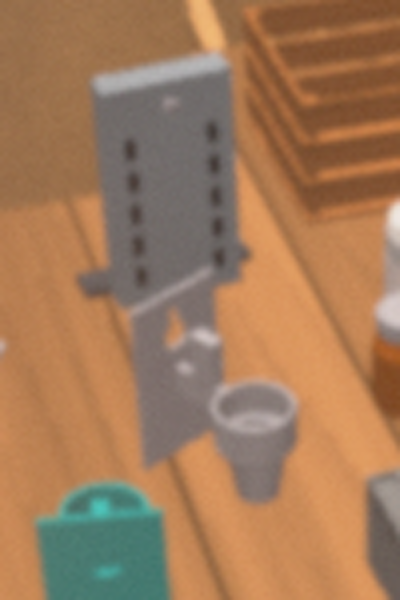

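The post's screw face looks to world -y. The holder's back also points roughly to +y, turned about 25°. Now I'll measure the poses from the depth clouds at the known heights.

```bash
cat >> h.py <<'E'
def zpts(tag,zr,xr,yr,cams=("top","side")):
    o=[]
    for n in cams:
        P=cloud(n,np.load(f"pics/{n}{tag}.npy")).reshape(-1,3)
        k=(P[:,2]>zr[0])&(P[:,2]<zr[1])&(P[:,0]>xr[0])&(P[:,0]<xr[1])&(P[:,1]>yr[0])&(P[:,1]<yr[1]);o.append(P[k])
    return o
def rect(p):
    r=cv2.minAreaRect((p[:,:2]*1000).astype(np.float32));return np.round(r[0],1),np.round(r[1],1),round(r[2],1)
def boxfit(tag,zt,xr,yr):
    for n,p in zip(("top","side"),zpts(tag,(zt-.008,zt+.008),xr,yr)):
        if len(p)>10: print(n,len(p),rect(p),p.mean(0).round(4))
def circ(p):
    A=np.c_[2*p[:,:2],np.ones(len(p))];s=np.linalg.lstsq(A,(p[:,:2]**2).sum(1),rcond=None)[0];return s[:2],np.sqrt(s[2]+s[0]**2+s[1]**2)
E
python3 - <<'E'
from h import *
print("base");boxfit("0",.083,(.55,.7),(-.11,.05))
print("bA");boxfit("0",.049,(.55,.7),(-.39,-.2))
print("bB");boxfit("0",.049,(.39,.52),(-.33,-.17))
print("post");boxfit("0",.205,(.4,.65),(.35,.5))
print("cups")
for xr,yr in(((.56,.68),(-.2,-.1)),((.4,.53),(-.45,-.34)),((.45,.6),(.08,.165))):
  for n,p in zip(("top","side"),zpts("0",(.072,.087),xr,yr)):
    if len(p)>8: c,r=circ(p);print(n,len(p),c.round(4),r.round(4),rect(p))
# post face: side-view points of face
for n,p in zip(("top","side"),zpts("0",(.09,.19),(.4,.65),(.34,.44))):
    print(n,len(p)); 
    if len(p)>50:
        a=np.polyfit(p[:,0],p[:,1],1);r=p[:,1]-np.polyval(a,p[:,0]);k=abs(r)<.006;a=np.polyfit(p[k,0],p[k,1],1);print(a,k.sum(),np.degrees(np.arctan(a[0])),p[k,0].min(),p[k,0].max())
for n,p in zip(("top","side"),zpts("0",(.09,.15),(.4,.6),(.1,.24))):
    print("hold",n,len(p),p.min(0),p.max(0)); print(rect(p[p[:,2]>.125]) if (p[:,2]>.125).sum()>4 else 0); q=p[(p[:,2]<.125)&(p[:,2]>.09)];print(rect(q))
    np.save(f"pics/hp_{n}.npy",p)
E
```

```text
base
top 984 (array([611.5, -32.1]), array([ 60.9, 110. ]), 2.3) [ 0.6108 -0.0317  0.084 ]
side 704 (array([610.7, -38.1]), array([ 62.1, 116.7]), 2.1) [ 0.6098 -0.0425  0.0835]
bA
top 938 (array([ 627.1, -324.2]), array([ 85.9, 177.3]), 26.5) [ 0.6151 -0.2996  0.0495]
side 1119 (array([ 626.7, -329. ]), array([ 91.9, 175. ]), 29.0) [ 0.6147 -0.3101  0.0498]
bB
top 994 (array([ 432.9, -245.7]), array([ 60.6, 111.5]), 5.0) [ 0.4326 -0.2454  0.0498]
side 1070 (array([ 432.1, -251.2]), array([ 61.7, 115.6]), 5.2) [ 0.4316 -0.2559  0.05  ]
post
top 665 (array([535.8, 419.9]), array([110.7,  32.1]), 7.3) [0.5349 0.4186 0.2052]
side 219 (array([535.7, 411.1]), array([109.7,  42.2]), 5.6) [0.5343 0.4101 0.2035]
cups
top 126 [ 0.618 -0.151] 0.0288 (array([ 617.9, -151.1]), array([59.5, 60.3]), 46.7)
side 184 [ 0.6175 -0.1581] 0.029 (array([ 617.3, -157.2]), array([63.6, 59.8]), 68.4)
top 145 [ 0.4561 -0.3853] 0.0289 (array([ 456.4, -385.4]), array([60.2, 60.6]), 48.2)
side 267 [ 0.4548 -0.3924] 0.0288 (array([ 454.9, -392.3]), array([61.2, 61.9]), 6.4)
top 138 [0.5289 0.1319] 0.0292 (array([529.4, 130.9]), array([61.1, 61.1]), 79.1)
side 156 [0.5256 0.1276] 0.0308 (array([528.8, 127.3]), array([72.8, 61.4]), 88.2)
top 671
[0.1040523  0.35002166] 610 5.940380740075319 0.48182280853652326 0.5913667419169608
side 941
[0.10588634 0.34455504] 801 6.044318027978018 0.48014781660882283 0.5916527454396032
hold top 179 [0.45405284 0.16036313 0.09003074] [0.52459877 0.2227377  0.14660531]
(array([489.1, 202.6]), array([79.6,  4.5]), 29.7)
(array([498.7, 181.9]), array([77.8, 46.7]), 27.4)
hold side 392 [0.45225911 0.15086065 0.09010634] [0.52527943 0.2202534  0.14588013]
(array([489.7, 197.4]), array([83.3, 11.7]), 28.9)
(array([499.8, 177.3]), array([85.7, 52.6]), 29.8)
```

```bash
cat >> h.py <<'E'
from scipy.spatial.transform import Rotation as Ro
def go(x,y,z,yaw=None):
    """target TCP mm, tool-y world angle deg (mod 180); prints turn wz then shift in tool axes after turn"""
    o=get_obs();R=Ro.from_quat(o["ee_rot"]).as_matrix();p=o["position"]*1000
    a=np.degrees(np.arctan2(R[1,1],R[0,1]))
    da=0 if yaw is None else (yaw-a+90)%180-90
    t=np.radians(a+da);ty=np.array([np.cos(t),np.sin(t),0]);tz=np.array([0,0,-1.]);tx=np.cross(ty,tz)
    D=np.array([x,y,z])-p
    print("p",p.round(1),"yaw",round(a,2),"tilt",R[:,2].round(4),"w",round(o["grip_width"]*85,1),"F",o["ft_force"].round(1),"t",round(o["clock"],1))
    print(" turn wz",round(-np.radians(da),4)," shift",[round(float(D@v),1) for v in(tx,ty,tz)])
E
python3 - <<'E'
import workcell
print([ (k,getattr(workcell,k)) for k in dir(workcell) if 'over' in k.lower() or 'fing' in k.lower()], [k for k in dir(workcell) if k[0]!='_'])
from h import *
print("bA");boxfit("0",.049,(.55,.7),(-.365,-.22))
crop("top","0",140,220,190,270,12,"c4")
print(onz("top",161.1,244.3,.185))
go(505.7,173.2,200,29.5)
E
```

```text
[('finger_overhang', 0.025)] ['MotionError', 'camera', 'camera_model', 'finger_overhang', 'get_obs', 'hand_in']
bA
top 931 (array([ 614.9, -299. ]), array([ 61.1, 112.4]), 10.7) [ 0.6145 -0.299   0.0496]
side 1100 (array([ 635.5, -310.4]), array([104.3, 130.7]), 10.8) [ 0.6134 -0.3089  0.0499]
[0.53780302 0.39790059 0.185     ]
p [199.9 591.8 255.6] yaw 71.33 tilt [-4.0e-04 -1.2e-03 -1.0e+00] w 85.1 F [-0.3 -0.  -0.2] t 0.1
 turn wz 0.7301  shift [-514.9, 60.0, 55.6]
```

View pics/c4.png

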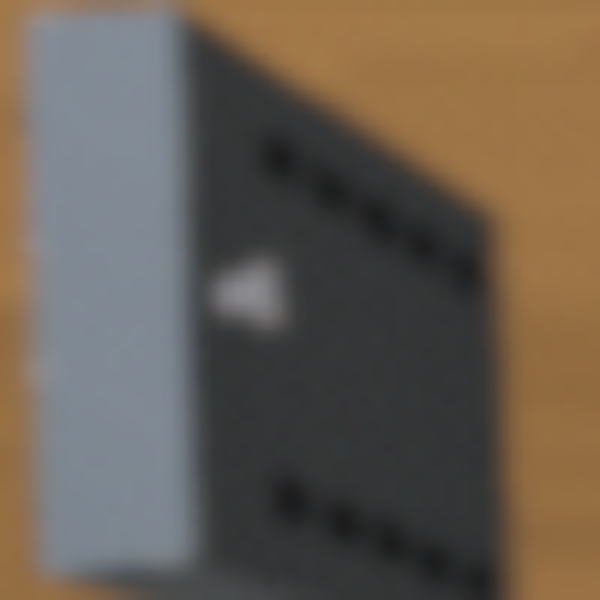

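Fingertips stand 25 mm ahead of the TCP. The screw's x from the picture (0.538) agrees with the post's centre line. Holder: origin (505.7, 173.2), yaw 119.5°. Moving over it.

```bash
python3 -m creep '[[0,0,0.146,0,0,0,0],[0,0,0.146,0,0,0,0],[0,0,0.146,0,0,0,0],[0,0,0.146,0,0,0,0],[0,0,0.146,0,0,0,0]]' 40
python3 -m creep '[[0,0,0,-40,5,0,0],[0,0,0,-40,5,0,0],[0,0,0,-40,5,0,0],[0,0,0,-40,5,0,0],[0,0,0,-40,5,0,0],[0,0,0,-40,5,0,0],[0,0,0,-40,5,0,0],[0,0,0,-40,5,0,0]]'
python3 -m creep '[[0,0,0,-40,4,0,0],[0,0,0,-40,4,0,0],[0,0,0,-40,4,0,0],[0,0,0,-40,4,0,0],[0,0,0,-30,3,5,0],[0,0,0,0,0,0,0],[0,0,0,0,0,0,0]]'
python3 -c "
from h import *
go(505.7,173.2,114,29.5)"
```

```text
clock: 0.6
position: [0.2, 0.5919, 0.2559]
ee_rot: [0.506, 0.862, -0.0, 0.0]
ft_force: [0.2, 0.4, 0.1]
grip_width: 0.998
clock: 1.4
position: [0.3931, 0.3318, 0.2562]
ee_rot: [0.504, 0.864, -0.0, -0.0]
ft_force: [1.1, 0.6, 0.6]
grip_width: 0.999
clock: 2.1
position: [0.5024, 0.1771, 0.2509]
ee_rot: [0.504, 0.864, -0.0, -0.0]
ft_force: [-0.9, 0.9, 0.1]
grip_width: 1.0
p [502.4 177.1 250.9] yaw 29.44 tilt [-9.e-04 -2.e-04 -1.e+00] w 85.0 F [-0.9  0.9  0.1] t 2.1
 turn wz -0.0011  shift [-5.0, 0.9, 136.9]
```

```bash
python3 -m creep '[[0,0,0,-5,1,20,0],[0,0,0,0,0,30,0],[0,0,0,0,0,30,0],[0,0,0,0,0,20,0],[0,0,0,0,0,0,0],[0,0,0,0,0,0,0]]'
python3 -c "
from h import *
go(505.7,173.2,114,29.5)
snap('1');crop('top','1',200,200,330,310,6,'d1');crop('side','1',230,170,350,290,5,'d2')"
```

```text
clock: 2.7
position: [0.5056, 0.1746, 0.1519]
ee_rot: [0.503, 0.864, 0.0, -0.0]
ft_force: [0.4, 0.4, 0.9]
grip_width: 1.0
p [505.6 174.6 151.9] yaw 29.6 tilt [-2.e-04  2.e-04 -1.e+00] w 85.0 F [0.4 0.4 0.9] t 2.7
 turn wz 0.0017  shift [-1.2, -0.6, 37.9]
```

View pics/d1.png

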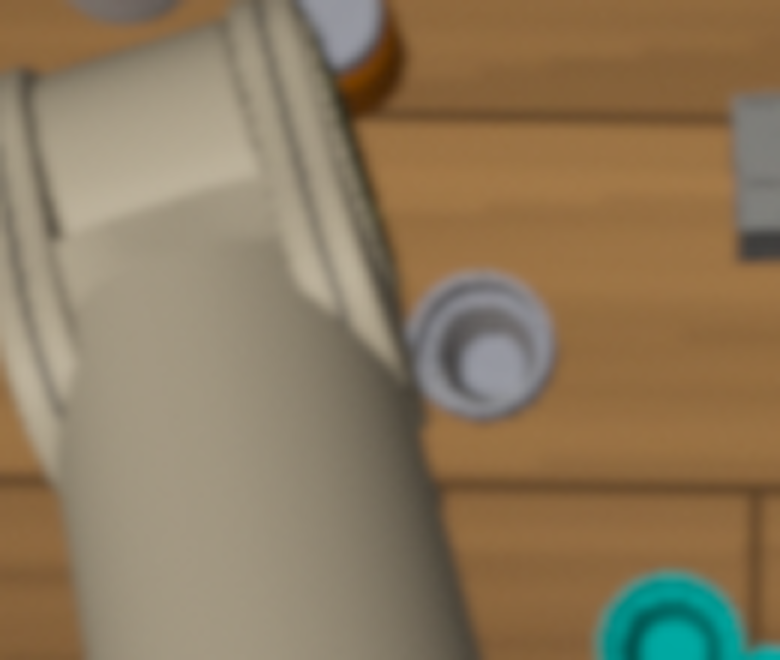

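View pics/d2.png

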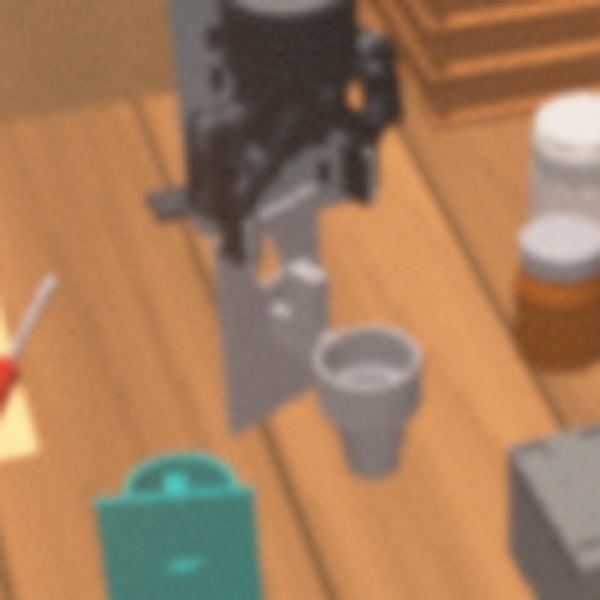

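In the side view, the open fingers straddle the tab at about (300,270) of the crop, with nothing in the way. Descending and gripping.

```bash
python3 -m creep '[[0,0,0,-1,-0.5,13,0],[0,0,0,0,0,13,0],[0,0,0,0,0,12,0],[0,0,0,0,0,0,0],[0,0,0,0,0,0,0]]'
python3 -m creep '[[0,0,0,0,0,0,120],[0,0,0,0,0,0,200],[0,0,0,0,0,0,255],[0,0,0,0,0,0,255],[0,0,0,0,0,0,255],[0,0,0,0,0,0,255],[0,0,0,0,0,0,255],[0,0,0,0,0,0,255]]' 90
python3 -c "
from h import *
go(505.7,173.2,114,29.5)"
```

```text
clock: 3.3
position: [0.5058, 0.1722, 0.1129]
ee_rot: [0.504, 0.864, -0.0, -0.0]
ft_force: [0.4, -0.1, 1.3]
grip_width: 0.996
clock: 4.1
position: [0.506, 0.1724, 0.1133]
ee_rot: [0.504, 0.864, 0.0, -0.0]
ft_force: [-0.2, 0.7, 1.7]
grip_width: 0.122
p [506.  172.4 113.3] yaw 29.51 tilt [ 1.e-04  1.e-04 -1.e+00] w 10.4 F [-0.2  0.7  1.7] t 4.1
 turn wz 0.0002  shift [0.8, 0.1, -0.7]
```

```bash
python3 -m creep '[[0,0,0,0,0,-10,255],[0,0,0,0,0,-20,255],[0,0,0,0,0,-25,255],[0,0,0,0,0,-26,255],[0,0,0,0,0,0,255]]'
python3 -m creep '[[0,0,0.1,0,0,0,255],[0,0,0.1,0,0,0,255],[0,0,0.1,0,0,0,255],[0,0,0.107,0,0,0,255],[0,0,0,0,0,0,255]]'
python3 -c "
from h import *
go(546.2,324.9,194.3,6.2)"
```

```text
clock: 4.6
position: [0.5076, 0.1728, 0.1981]
ee_rot: [0.504, 0.864, 0.002, 0.001]
ft_force: [-0.2, -0.8, -3.2]
grip_width: 0.125
clock: 5.1
position: [0.5055, 0.1722, 0.1937]
ee_rot: [0.669, 0.744, -0.001, -0.0]
ft_force: [-1.0, 0.6, -2.4]
grip_width: 0.125
p [505.5 172.2 193.7] yaw 6.08 tilt [-1.e-03 -5.e-04 -1.e+00] w 10.6 F [-1.   0.6 -2.4] t 5.1
 turn wz -0.002  shift [147.4, 56.9, -0.6]
```

```bash
python3 -m creep '[[0,0,0,20,8,0,255],[0,0,0,25,10,0,255],[0,0,0,30,12,0,255],[0,0,0,30,12,0,255],[0,0,0,25,10,-0.5,255],[0,0,0,17,5,0,255],[0,0,0,0,0,0,255],[0,0,0,0,0,0,255]]'
python3 - <<'E'
from h import *
go(546.2,324.9,194.3,6.2)
snap('2');crop('top','2',130,180,310,300,4.4,'e1');crop('side','2',230,120,350,270,4,'e2')
for n,p in zip(("top","side"),zpts("2",(.155,.235),(.47,.61),(.32,.375))):
    print(n,len(p)); 
    if len(p)>30: print(rect(p),p.max(0).round(4)); a=np.polyfit(p[:,0],p[:,1],1);print(a,np.degrees(np.arctan(a[0])))
for n,p in zip(("top","side"),zpts("2",(.152,.170),(.5,.6),(.23,.315))):
    if len(p)>8: c,r=circ(p);print(n,len(p),c.round(4),r.round(4),rect(p))
E
```

```text
clock: 5.9
position: [0.5465, 0.3242, 0.1941]
ee_rot: [0.667, 0.745, -0.001, 0.0]
ft_force: [-0.2, -0.8, -2.0]
grip_width: 0.125
p [546.5 324.2 194.1] yaw 6.33 tilt [-8.0e-04 -1.1e-03 -1.0e+00] w 10.7 F [-0.2 -0.8 -2. ] t 5.9
 turn wz 0.0022  shift [0.7, -0.3, -0.2]
top 33
(array([552.5, 320.9]), array([ 6.2, 79.2]), 85.3) [0.5921 0.3267 0.2347]
[-0.04908998  0.34898728] -2.8103926934058476
side 249
(array([547.9, 337.8]), array([89.4, 41.8]), 4.3) [0.5941 0.3614 0.2338]
[-0.05717445  0.37489187] -3.2722921139852295
top 195 [0.5515 0.2771] 0.0292 (array([552.1, 276.1]), array([60.1, 60.6]), 49.2)
side 147 [0.5503 0.2722] 0.0298 (array([551.5, 271.4]), array([67.7, 63.1]), 53.5)
```

View pics/e1.png

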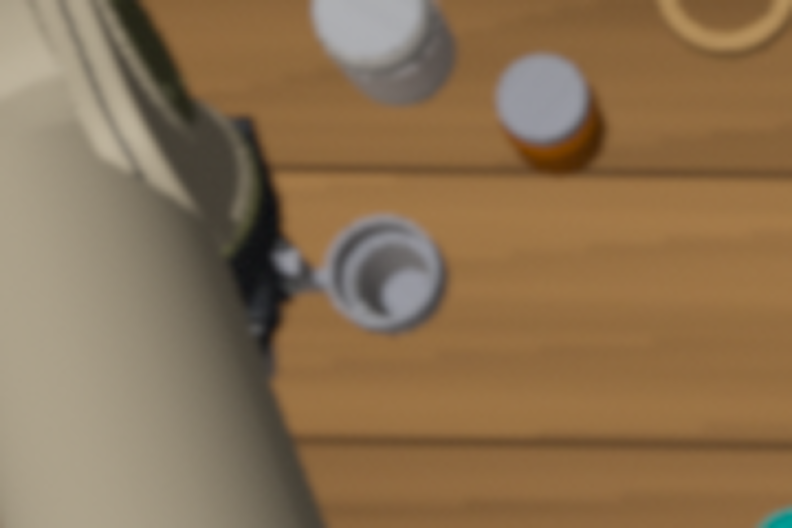

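View pics/e2.png

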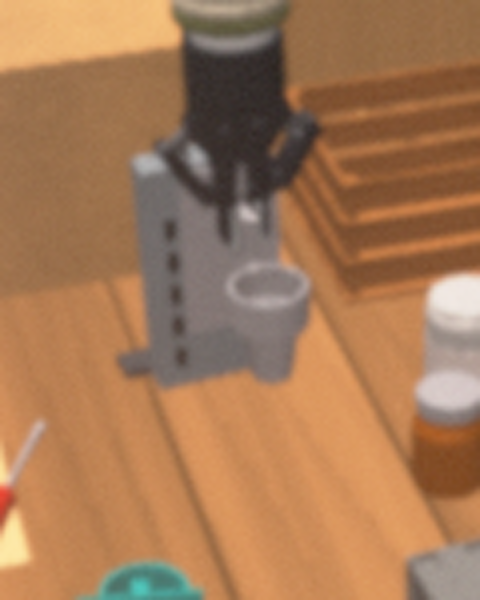

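Measured pocket centre (552.0, 276.4) agrees with the grip-based prediction within 0.5 mm, so the holder hangs straight. Advancing toward the panel.

```bash
python3 -m creep '[[0,0,0,8,0,0,255],[0,0,0,9,-0.3,-0.3,255],[0,0,0,8,0,0,255],[0,0,0,5,0,0,255],[0,0,0,0,0,0,255]]'
python3 -m creep '[[0,0,0,2,0,0,255],[0,0,0,2,0,0,255],[0,0,0,2,0,0,255],[0,0,0,0,0,0,255],[0,0,0,0,0,0,255]]'
python3 -c "
from h import *
go(541.3,369.6,194.3,6.2)"
```

```text
clock: 6.5
position: [0.5427, 0.3558, 0.1949]
ee_rot: [0.667, 0.745, 0.0, -0.0]
ft_force: [0.1, 0.0, -2.4]
grip_width: 0.126
clock: 7.0
position: [0.5426, 0.3604, 0.1951]
ee_rot: [0.668, 0.744, 0.0, 0.0]
ft_force: [-0.7, -1.2, -3.4]
grip_width: 0.122
p [542.6 360.4 195.1] yaw 6.18 tilt [ 0.  0. -1.] w 10.4 F [-0.7 -1.2 -3.4] t 7.0
 turn wz -0.0003  shift [9.3, -0.3, 0.8]
```

```bash
python3 -m creep '[[0,0,0,2,0,0,255],[0,0,0,2,0,0,255],[0,0,0,0,0,0,255],[0,0,0,0,0,0,255]]'
python3 -m creep '[[0,0,0,2,0,0,255],[0,0,0,1.5,0,0,255],[0,0,0,0,0,0,255],[0,0,0,0,0,0,255]]'
python3 -c "
from h import *
go(541.3,369.6,194.3,6.2)"
```

```text
clock: 7.4
position: [0.5421, 0.3645, 0.1951]
ee_rot: [0.668, 0.744, -0.0, -0.0]
ft_force: [-0.6, 0.3, -3.2]
grip_width: 0.122
clock: 7.8
position: [0.5418, 0.368, 0.1951]
ee_rot: [0.668, 0.744, 0.0, -0.0]
ft_force: [0.0, 0.0, -2.1]
grip_width: 0.12
p [541.8 368.  195.1] yaw 6.2 tilt [-0.  0. -1.] w 10.2 F [ 0.   0.  -2.1] t 7.8
 turn wz -0.0  shift [1.7, -0.3, 0.8]
```

Past the head with no contact. Feeling for the panel in 1 mm steps.

```bash
for i in 1 2; do :; done; python3 -m creep '[[0,0,0,1,0,0,255],[0,0,0,0,0,0,255],[0,0,0,0,0,0,255]]'
python3 -m creep '[[0,0,0,1,0,0,255],[0,0,0,0,0,0,255],[0,0,0,0,0,0,255]]'
python3 -c "
from h import *
go(541.3,369.6,194.3,6.2)
snap('3');crop('side','3',230,120,350,270,4,'f2')"
```

```text
clock: 8.1
position: [0.5418, 0.3687, 0.1951]
ee_rot: [0.668, 0.744, -0.0, 0.0]
ft_force: [0.1, -1.3, -2.3]
grip_width: 0.126
clock: 8.4
position: [0.5418, 0.3691, 0.1951]
ee_rot: [0.668, 0.744, -0.0, 0.0]
ft_force: [0.8, -4.8, -1.1]
grip_width: 0.127
p [541.8 369.1 195.1] yaw 6.16 tilt [ 1.e-04 -8.e-04 -1.e+00] w 10.8 F [ 0.8 -4.8 -1.1] t 8.4
 turn wz -0.0008  shift [0.5, -0.5, 0.8]
```

View pics/f2.png

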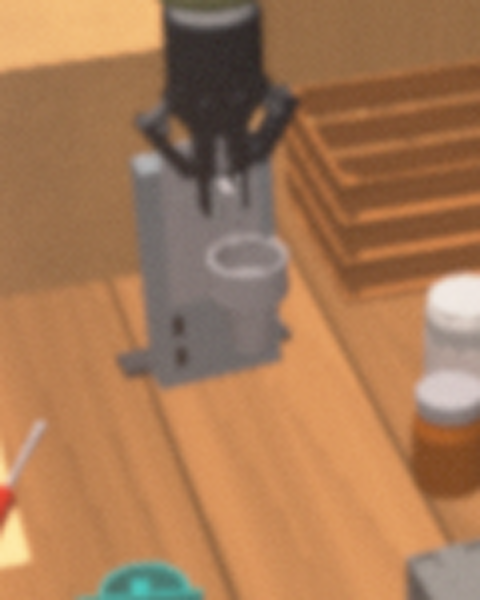

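Contact with the panel right where predicted, so the plate is behind the head. Lowering.

```bash
python3 -m creep '[[0,0,0,-0.8,-0.4,0,255],[0,0,0,0,0,3,255],[0,0,0,0,0,3,255],[0,0,0,0,0,3,255],[0,0,0,0,0,0,255]]'
python3 -m creep '[[0,0,0,0,0,3,255],[0,0,0,0,0,3,255],[0,0,0,0,0,3,255],[0,0,0,0,0,0,255]]'
python3 -m creep '[[0,0,0,0,0,2,255],[0,0,0,0,0,0,255],[0,0,0,0,0,0,255]]'
python3 -c "
from h import *
go(541.3,369.6,173.3,6.2)"
```

```text
clock: 9.0
position: [0.5409, 0.369, 0.1853]
ee_rot: [0.668, 0.744, -0.0, -0.0]
ft_force: [0.5, -3.2, -4.2]
grip_width: 0.126
clock: 9.4
position: [0.541, 0.369, 0.1764]
ee_rot: [0.668, 0.744, -0.0, -0.0]
ft_force: [0.4, -3.9, -3.7]
grip_width: 0.127
clock: 9.7
position: [0.5411, 0.369, 0.1749]
ee_rot: [0.668, 0.744, -0.0, -0.0]
ft_force: [1.0, -3.9, -4.0]
grip_width: 0.122
p [541.1 369.  174.9] yaw 6.19 tilt [-3.e-04 -1.e-04 -1.e+00] w 10.4 F [ 1.  -3.9 -4. ] t 9.7
 turn wz -0.0002  shift [0.5, 0.2, 1.6]
```

```bash
python3 -m creep '[[0,0,0,0,0,1,255],[0,0,0,0,0,0,255],[0,0,0,0,0,0,255]]'
python3 -m creep '[[0,0,0,0,0,1,255],[0,0,0,0,0,0,255],[0,0,0,0,0,0,255]]'
python3 -m creep '[[0,0,0,0,0,1,255],[0,0,0,0,0,0,255],[0,0,0,0,0,0,255]]'
```

```text
clock: 10.0
position: [0.5413, 0.3691, 0.1742]
ee_rot: [0.668, 0.744, 0.0, -0.0]
ft_force: [-0.1, -2.8, -2.5]
grip_width: 0.128
clock: 10.3
position: [0.5414, 0.369, 0.1732]
ee_rot: [0.668, 0.744, 0.0, 0.0]
ft_force: [1.4, -3.7, -1.2]
grip_width: 0.122
clock: 10.6
position: [0.5415, 0.369, 0.1727]
ee_rot: [0.668, 0.744, 0.0, 0.0]
ft_force: [-1.1, -4.7, 5.8]
grip_width: 0.125
```

Seated: the force reversed at z 172.7, 0.6 mm from the predicted hung height. Releasing, and retreating up and away.

```bash
python3 -m creep '[[0,0,0,0,0,0,200],[0,0,0,0,0,0,150],[0,0,0,0,0,0,100],[0,0,0,0,0,0,100],[0,0,0,0,0,0,100]]'
python3 -m creep '[[0,0,0,0,0,-10,100],[0,0,0,0,0,-20,50],[0,0,0,0,0,-30,0],[0,0,0,-10,0,-30,0],[0,0,0,-40,0,-10,0],[0,0,0,-40,0,0,0],[0,0,0,-40,0,0,0],[0,0,0,-40,0,0,0]]'
python3 - <<'E'
from h import *
go(505.7,173.2,250,6.2)
E
```

```text
clock: 11.1
position: [0.5412, 0.3693, 0.1721]
ee_rot: [0.668, 0.744, 0.0, -0.0]
ft_force: [-0.4, -0.0, -0.1]
grip_width: 0.609
clock: 11.9
position: [0.5597, 0.1984, 0.2732]
ee_rot: [0.668, 0.744, 0.001, 0.0]
ft_force: [0.4, -0.2, -1.1]
grip_width: 1.001
p [559.7 198.4 273.2] yaw 6.19 tilt [ 1.1e-03  9.0e-04 -1.0e+00] w 85.1 F [ 0.4 -0.2 -1.1] t 11.9
 turn wz -0.0002  shift [-19.2, -56.4, 23.2]
```

```bash
python3 -m creep '[[0,0,0,-44,2,5,0],[0,0,0,-44,2,5,0],[0,0,0,-44,2,5,0],[0,0,0,-44,2,5,0],[0,0,0,-44,2,0,0],[0,0,0,-44,2,0,0],[0,0,0,-44,3,0,0],[0,0,0,-44,3,0,0]]'
python3 - <<'E'
from h import *
go(618,-151.2,180,6.2)
snap('4');crop('top','4',100,180,310,330,3.7,'g1');crop('side','4',230,120,350,270,4,'g2')
for n,p in zip(("top","side"),zpts("4",(.132,.148),(.5,.6),(.28,.36))):
    if len(p)>8: c,r=circ(p);print(n,len(p),c.round(4),r.round(4),rect(p))
for n,p in zip(("top","side"),zpts("4",(.19,.209),(.4,.65),(.33,.45))):
    print(n,len(p),rect(p))
for xr,yr in(((.56,.68),(-.2,-.1)),((.4,.53),(-.45,-.34))):
  for n,p in zip(("top","side"),zpts("4",(.072,.087),xr,yr)):
    if len(p)>8: c,r=circ(p);print(n,len(p),c.round(4),r.round(4),rect(p))
E
```

```text
clock: 12.7
position: [0.6157, -0.1496, 0.2532]
ee_rot: [0.668, 0.744, 0.001, 0.0]
ft_force: [0.4, 0.0, -0.5]
grip_width: 1.001
p [ 615.7 -149.6  253.2] yaw 6.21 tilt [ 1.3e-03  4.0e-04 -1.0e+00] w 85.1 F [ 0.4  0.  -0.5] t 12.7
 turn wz 0.0002  shift [-1.8, 2.1, 73.2]
top 174 [0.5467 0.3226] 0.0293 (array([547.1, 321.4]), array([61.1, 61.1]), 49.5)
side 108 [0.5461 0.3178] 0.0299 (array([547.7, 315.7]), array([65.2, 61.2]), 52.7)
top 779 (array([536.1, 414.2]), array([109.7,  42. ]), 6.3)
side 307 (array([535. , 409.6]), array([110.6,  45.5]), 4.7)
top 27 [ 0.6195 -0.1466] 0.0246 (array([ 626. , -125.7]), array([ 8.6, 40.8]), 72.6)
side 188 [ 0.6173 -0.158 ] 0.029 (array([ 617.8, -157.3]), array([60.9, 61.8]), 0.6)
top 153 [ 0.456  -0.3852] 0.0289 (array([ 456.4, -385.4]), array([60., 61.]), 56.1)
side 262 [ 0.4549 -0.3925] 0.0289 (array([ 454.8, -392.4]), array([60.6, 63.1]), 6.0)
```

View pics/g1.png

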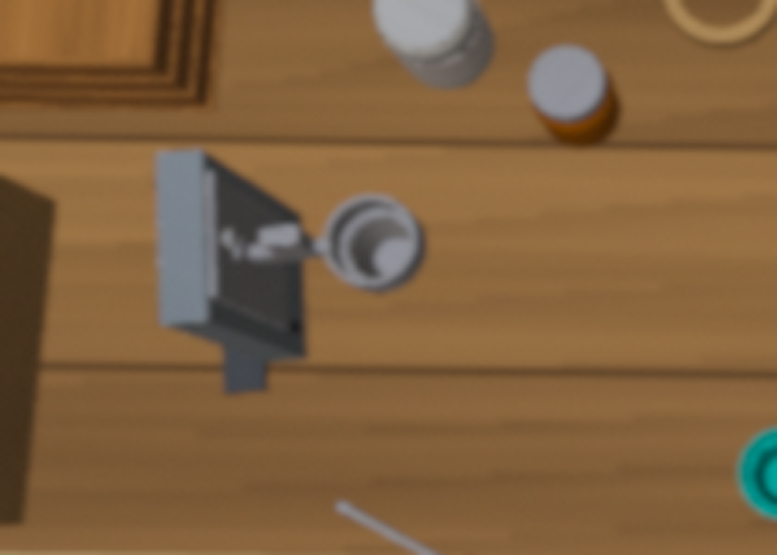

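View pics/g2.png

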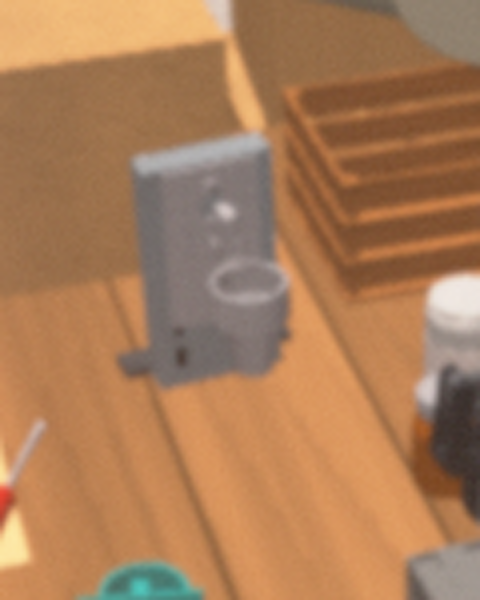

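The holder hangs on the screw, with the pocket rim at (546.9, 322) as expected. Now cup 1.

```bash
python3 -m creep '[[0,0,0,-2,2,40,0],[0,0,0,0,0,40,0],[0,0,0,0,0,30,0],[0,0,0,0,0,30,0],[0,0,0,0,0,20,0],[0,0,0,0,0,15,0],[0,0,0,0,0,8,0],[0,0,0,0,0,0,0]]'
python3 -m creep '[[0,0,0,0,0,0,40],[0,0,0,0,0,0,60],[0,0,0,0,0,0,90],[0,0,0,0,0,0,110],[0,0,0,0,0,0,110],[0,0,0,0,0,0,110],[0,0,0,0,0,0,110]]' 40
python3 -c "
from h import *
go(618,-151.2,68,6.2)"
```

```text
clock: 13.6
position: [0.6175, -0.1495, 0.0688]
ee_rot: [0.668, 0.744, -0.0, -0.0]
ft_force: [0.6, 0.1, 0.1]
grip_width: 1.003
clock: 14.3
position: [0.6183, -0.1499, 0.0706]
ee_rot: [0.668, 0.744, 0.001, 0.001]
ft_force: [-1.5, -0.6, 5.7]
grip_width: 0.71
p [ 618.3 -149.9   70.6] yaw 6.19 tilt [ 1.9e-03  1.0e-04 -1.0e+00] w 60.4 F [-1.5 -0.6  5.7] t 14.3
 turn wz -0.0002  shift [-1.2, -0.5, 2.6]
```

```bash
python3 -m creep '[[0,0,0,0,0,-20,130],[0,0,0,0,0,-40,130],[0,0,0,0,0,-40,130],[0,0,0,0,0,-40,130],[0,0,0,0,0,-35,130],[0,0,0,0,0,0,130]]' 50
python3 -c "
from h import *
go(547,322,244,6.2)"
```

```text
clock: 14.9
position: [0.6196, -0.1508, 0.2503]
ee_rot: [0.668, 0.744, 0.003, 0.004]
ft_force: [0.5, -0.5, -0.1]
grip_width: 0.706
p [ 619.6 -150.8  250.3] yaw 6.17 tilt [ 9.1e-03 -8.0e-04 -1.0e+00] w 60.0 F [ 0.5 -0.5 -0.1] t 14.9
 turn wz -0.0005  shift [477.8, -21.1, 6.3]
```

```bash
python3 -m creep '[[0,0,0,30,-2,0,130],[0,0,0,44,-2,0,130],[0,0,0,44,-2,0,130],[0,0,0,44,-2,0,130],[0,0,0,44,-2,0,130],[0,0,0,44,-2,0,130],[0,0,0,44,-2,0,130],[0,0,0,44,-2,0,130]]'
python3 -m creep '[[0,0,0,44,-2,0,130],[0,0,0,40,-2,0,130],[0,0,0,30,-1,0,130],[0,0,0,20,0,0,130],[0,0,0,5,0,0,130],[0,0,0,0,0,0,130],[0,0,0,0,0,0,130]]'
python3 - <<'E'
from h import *
go(547,322,244,6.2)
snap('5');crop('top','5',130,180,310,300,4.4,'h1');crop('side','5',230,100,350,250,4,'h2')
z=get_obs()["position"][2]+.0094
for n,p in zip(("top","side"),zpts("5",(z-.008,z+.008),(.5,.6),(.26,.36))):
    if len(p)>8: c,r=circ(p);print(n,len(p),c.round(4),r.round(4),rect(p))
E
```

```text
clock: 15.7
position: [0.5647, 0.1862, 0.2443]
ee_rot: [0.668, 0.744, 0.0, -0.0]
ft_force: [0.4, 0.2, -0.1]
grip_width: 0.71
clock: 16.4
position: [0.5463, 0.32, 0.2443]
ee_rot: [0.669, 0.743, -0.0, 0.0]
ft_force: [0.6, -0.6, 0.1]
grip_width: 0.708
p [546.3 320.  244.3] yaw 6.03 tilt [ 5.e-04 -7.e-04 -1.e+00] w 60.2 F [ 0.6 -0.6  0.1] t 16.4
 turn wz -0.0029  shift [2.0, 0.9, 0.3]
top 112 [0.5451 0.3223] 0.0334 (array([543.5, 302. ]), array([80.4, 30.6]), 0.5)
side 170 [0.5449 0.312 ] 0.0319 (array([542.9, 315.1]), array([67.6, 72.5]), 49.8)
```

View pics/h1.png

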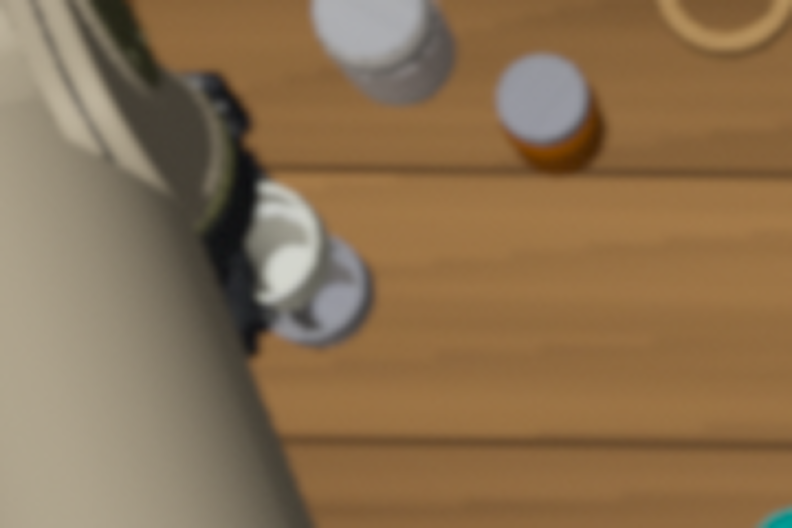

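View pics/h2.png

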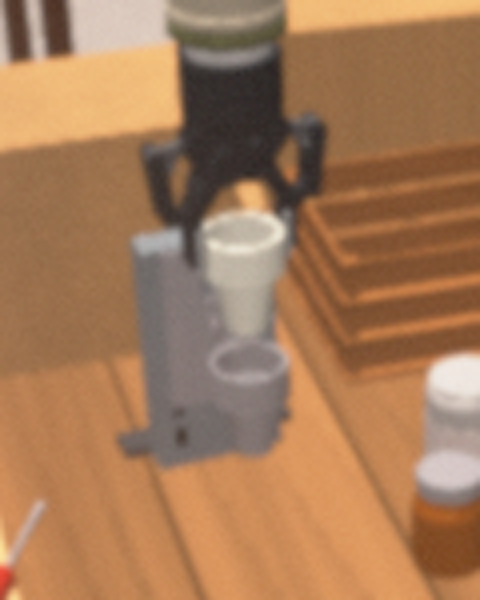

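Run:
```python
from h import *
print(onz("side",230+244/4,100+237/4,.2537),onz("side",230+249/4,100+362/4,.1395))
u=np.array([.5463,.32,.2537]);print(proj("side",u)*1, (proj("side",u)-[230,100])*4)
```

```text
[0.54649108 0.30055399 0.2537    ] [0.54759893 0.31335614 0.1395    ]
[289.34561447 156.39027855] [237.38245786 225.56111419]
```

Run:
```python
from h import *
crop("side","5",265,140,320,220,7,"h3")
crop("top","5",180,215,220,265,12,"h4")
for nm,X in dict(pocket=(.5468,.322,.1395),cuprim=(.5463,.32,.2537),cupfoot=(.5463,.32,.1737),collarbot=(.5463,.32,.2237)).items(): print(nm,(proj("side",np.array(X))-[265,140])*7,(proj("top",np.array(X))-[180,215])*12)
```

```text
pocket [184.23981154 344.33934511] [228.89962762 355.25757602]
cuprim [170.41930126 114.73194984] [ 72.41678785 241.59642775]
cupfoot [180.23470387 279.35701653] [192.50088257 325.58444055]
collarbot [174.17175948 177.6686127 ] [119.63655981 274.62240693]
```

View pics/h3.png

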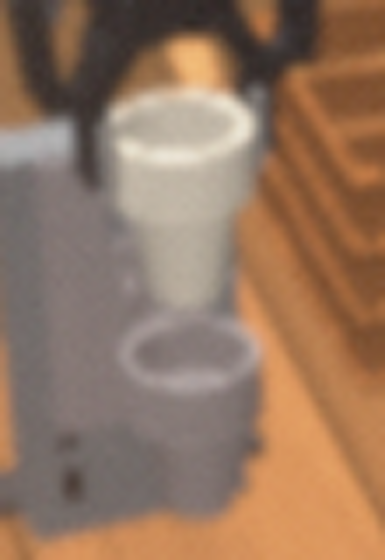

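View pics/h4.png

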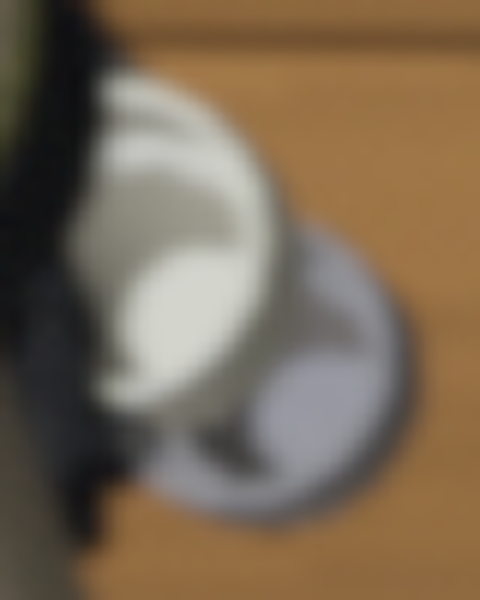

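Relative offsets in both views put the cup about 1.5 mm to -y of the TCP, as it was gripped, so I'm shifting +3.7 mm along tool x and lowering.

```bash
python3 -m creep '[[0,0,0,3.7,0,10,130],[0,0,0,0,0,12,130],[0,0,0,0,0,12,130],[0,0,0,0,0,12,130],[0,0,0,0,0,10,130],[0,0,0,0,0,8,130],[0,0,0,0,0,4,130],[0,0,0,0,0,0,130]]'
python3 -m creep '[[0,0,0,0,0,4,130],[0,0,0,0,0,4,130],[0,0,0,0,0,4,130],[0,0,0,0,0,0,130],[0,0,0,0,0,0,130]]'
python3 -c "
from h import *
go(546.8,324,160.6,6.2)
snap('6');crop('side','6',250,130,330,230,6,'i1')"
```

```text
clock: 17.3
position: [0.5448, 0.3258, 0.1756]
ee_rot: [0.668, 0.744, -0.0, -0.0]
ft_force: [-0.8, -0.4, -0.2]
grip_width: 0.707
clock: 17.8
position: [0.545, 0.3257, 0.1641]
ee_rot: [0.668, 0.744, -0.0, 0.0]
ft_force: [0.3, -0.0, -0.4]
grip_width: 0.711
p [545.  325.7 164.1] yaw 6.18 tilt [ 0.e+00 -1.e-04 -1.e+00] w 60.4 F [ 0.3 -0.  -0.4] t 17.8
 turn wz -0.0004  shift [-1.9, 1.6, 3.5]
```

View pics/i1.png

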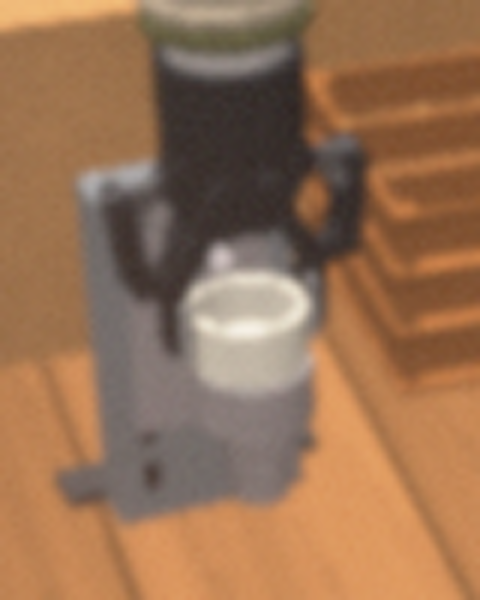

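The cup's cone is inside the pocket and the collar sits just above the rim, with no contact force. Going down the last few mm.

```bash
python3 -m creep '[[0,0,0,-1,1,2,130],[0,0,0,0,0,1,130],[0,0,0,0,0,0,130]]'
python3 -m creep '[[0,0,0,0,0,1,130],[0,0,0,0,0,0,130]]'
python3 -m creep '[[0,0,0,0,0,1,130],[0,0,0,0,0,0,130]]'
```

```text
clock: 18.2
position: [0.5459, 0.3251, 0.1609]
ee_rot: [0.668, 0.744, -0.0, -0.0]
ft_force: [-0.6, 0.4, -0.2]
grip_width: 0.709
clock: 18.4
position: [0.5461, 0.325, 0.1602]
ee_rot: [0.668, 0.744, 0.0, -0.0]
ft_force: [-0.7, -0.6, 0.5]
grip_width: 0.708
clock: 18.6
position: [0.5464, 0.3249, 0.1597]
ee_rot: [0.668, 0.744, 0.0, 0.0]
ft_force: [-0.6, -1.7, 4.7]
grip_width: 0.704
```

```bash
python3 -m creep '[[0,0,0,0,0,0,80],[0,0,0,0,0,0,50],[0,0,0,0,0,0,20],[0,0,0,0,0,0,0],[0,0,0,0,0,0,0]]'
python3 -m creep '[[0,0,0,0,0,-10,0],[0,0,0,0,0,-20,0],[0,0,0,0,0,-30,0],[0,0,0,0,0,-35,0],[0,0,0,-40,0,0,0],[0,0,0,-40,0,0,0],[0,0,0,-40,0,0,0],[0,0,0,-40,0,0,0]]'
python3 - <<'E'
from h import *
go(456.2,-385.3,180,6.2)
snap('7');crop('side','7',250,130,330,230,6,'i2')
for n,p in zip(("top","side"),zpts("7",(.162,.178),(.5,.6),(.28,.36))):
    if len(p)>8: c,r=circ(p);print(n,len(p),c.round(4),r.round(4),rect(p),p[:,2].mean())
E
```

```text
clock: 19.1
position: [0.5459, 0.3251, 0.1589]
ee_rot: [0.668, 0.744, -0.0, -0.0]
ft_force: [-0.1, 0.4, 0.4]
grip_width: 0.998
clock: 19.9
position: [0.5634, 0.1643, 0.2551]
ee_rot: [0.668, 0.744, 0.001, 0.0]
ft_force: [0.5, -0.3, 1.0]
grip_width: 0.998
p [563.4 164.3 255.1] yaw 6.19 tilt [ 9.e-04  7.e-04 -1.e+00] w 84.8 F [ 0.5 -0.3  1. ] t 19.9
 turn wz -0.0002  shift [-534.8, -165.9, 75.1]
top 144 [0.5462 0.3235] 0.0289 (array([545.6, 322.3]), array([61.2, 58.2]), 49.7) 0.16890182047480173
side 81 [0.5467 0.3179] 0.0298 (array([545.7, 314.6]), array([63.9, 62.9]), 57.4) 0.16674091856214615
```

View pics/i2.png

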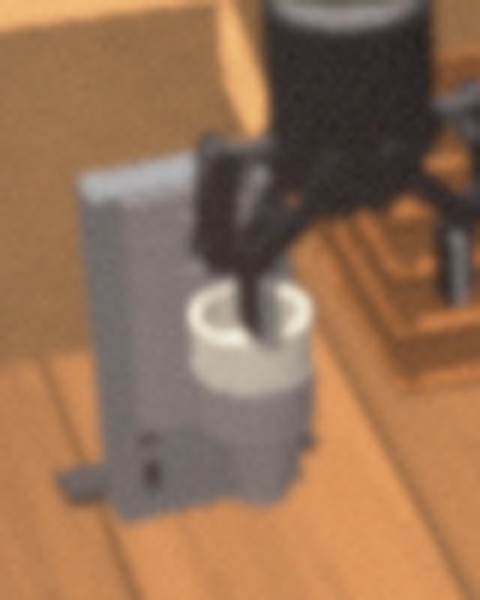

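Cup 1 is nested (rim at z 0.169). On to cup 2.

```bash
python3 -m creep '[[0,0,0,-30,-10,0,0],[0,0,0,-42,-13,0,0],[0,0,0,-42,-13,0,0],[0,0,0,-42,-13,0,0],[0,0,0,-42,-13,0,0],[0,0,0,-42,-13,0,0],[0,0,0,-42,-13,0,0],[0,0,0,-42,-13,0,0]]'
python3 -m creep '[[0,0,0,-42,-13,0,0],[0,0,0,-42,-13,0,0],[0,0,0,-42,-13,0,0],[0,0,0,-42,-13,0,0],[0,0,0,-40,-13,20,0],[0,0,0,0,0,40,0],[0,0,0,0,0,0,0],[0,0,0,0,0,0,0]]'
python3 - <<'E'
from h import *
go(456.2,-385.3,68,6.2)
snap('8')
E
```

```text
clock: 20.8
position: [0.4975, -0.1685, 0.255]
ee_rot: [0.668, 0.744, 0.001, 0.0]
ft_force: [0.6, -0.4, 0.6]
grip_width: 0.998
clock: 21.6
position: [0.4562, -0.3799, 0.1948]
ee_rot: [0.667, 0.745, 0.0, -0.001]
ft_force: [1.1, 0.3, 0.7]
grip_width: 0.998
p [ 456.2 -379.9  194.8] yaw 6.26 tilt [-6.e-04  9.e-04 -1.e+00] w 84.8 F [1.1 0.3 0.7] t 21.6
 turn wz 0.001  shift [-5.4, -0.6, 126.8]
```

View pics/side8.png

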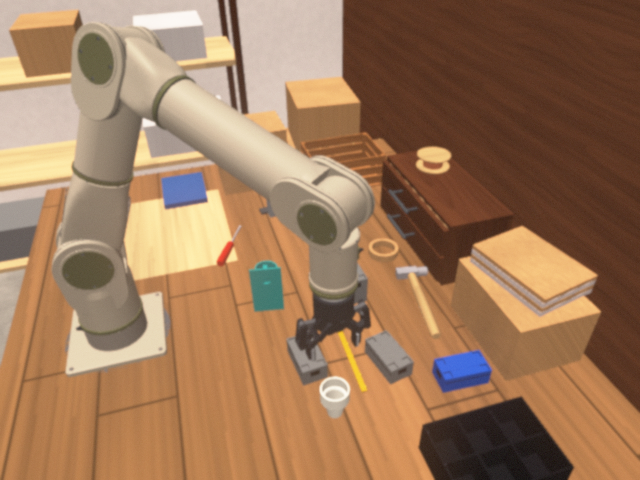

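```bash
python3 -m creep '[[0,0,0,-5.4,-0.5,30,0],[0,0,0,0,0,30,0],[0,0,0,0,0,30,0],[0,0,0,0,0,22,0],[0,0,0,0,0,13,0],[0,0,0,0,0,0,0],[0,0,0,0,0,0,0]]'
python3 -m creep '[[0,0,0,0,0,0,40],[0,0,0,0,0,0,60],[0,0,0,0,0,0,90],[0,0,0,0,0,0,130],[0,0,0,0,0,0,130],[0,0,0,0,0,0,130],[0,0,0,0,0,0,130]]' 50
python3 -c "
from h import *
go(456.2,-385.3,68,6.2)"
python3 -m creep '[[0,0,0,0,0,-20,130],[0,0,0,0,0,-35,130],[0,0,0,0,0,-40,130],[0,0,0,0,0,-40,130],[0,0,0,0,0,-40,130],[0,0,0,0,0,-30,130],[0,0,0,0,0,0,130],[0,0,0,0,0,0,130]]' 50
python3 -c "
from h import *
go(546.6,324,270,6.2)"
```

```text
clock: 22.4
position: [0.4566, -0.3866, 0.0706]
ee_rot: [0.668, 0.744, 0.0, 0.001]
ft_force: [-0.1, -0.1, -0.2]
grip_width: 1.0
clock: 23.1
position: [0.4562, -0.3869, 0.0706]
ee_rot: [0.668, 0.744, 0.0, 0.001]
ft_force: [-2.4, 1.7, 9.0]
grip_width: 0.719
p [ 456.2 -386.9   70.6] yaw 6.18 tilt [ 1.7e-03 -7.0e-04 -1.0e+00] w 61.1 F [-2.4  1.7  9. ] t 23.1
 turn wz -0.0004  shift [1.6, 0.2, 2.6]
clock: 23.9
position: [0.4558, -0.3864, 0.2746]
ee_rot: [0.668, 0.744, 0.0, 0.001]
ft_force: [-0.5, -0.4, -0.4]
grip_width: 0.72
p [ 455.8 -386.4  274.6] yaw 6.19 tilt [ 1.4e-03 -2.0e-04 -1.0e+00] w 61.2 F [-0.5 -0.4 -0.4] t 23.9
 turn wz -0.0002  shift [696.5, 167.0, 4.6]
```

```bash
python3 -m creep '[[0,0,0,25,6,0,130],[0,0,0,42,10,0,130],[0,0,0,42,10,0,130],[0,0,0,42,10,0,130],[0,0,0,42,10,0,130],[0,0,0,42,10,0,130],[0,0,0,42,10,0,130],[0,0,0,42,10,0,130]]'
python3 -m creep '[[0,0,0,42,10,0,130],[0,0,0,42,10,0,130],[0,0,0,42,10,0,130],[0,0,0,42,10,0,130],[0,0,0,42,10,0,130],[0,0,0,42,10,0,130],[0,0,0,42,10,0,130],[0,0,0,40,10,0,130]]'
python3 -m creep '[[0,0,0,25,5,0,130],[0,0,0,15,3,0,130],[0,0,0,0,0,0,130],[0,0,0,0,0,0,130]]'
python3 - <<'E'
from h import *
go(546.2,321.6,270,6.2)
snap('9');crop("side","9",265,120,320,200,7,"j3")
crop("top","9",180,205,220,265,10,"j4")
E
```

```text
clock: 24.7
position: [0.4961, -0.059, 0.2731]
ee_rot: [0.668, 0.744, -0.0, -0.001]
ft_force: [1.3, -0.3, -0.1]
grip_width: 0.718
clock: 25.5
position: [0.5397, 0.2816, 0.2725]
ee_rot: [0.668, 0.744, -0.001, -0.001]
ft_force: [0.4, 0.0, 0.3]
grip_width: 0.716
clock: 25.9
position: [0.5443, 0.3186, 0.2736]
ee_rot: [0.668, 0.744, -0.001, 0.0]
ft_force: [0.9, -0.9, -1.1]
grip_width: 0.719
p [544.3 318.6 273.6] yaw 6.1 tilt [-5.0e-04 -1.3e-03 -1.0e+00] w 61.1 F [ 0.9 -0.9 -1.1] t 25.9
 turn wz -0.0017  shift [2.8, 2.2, 3.6]
```

View pics/j3.png

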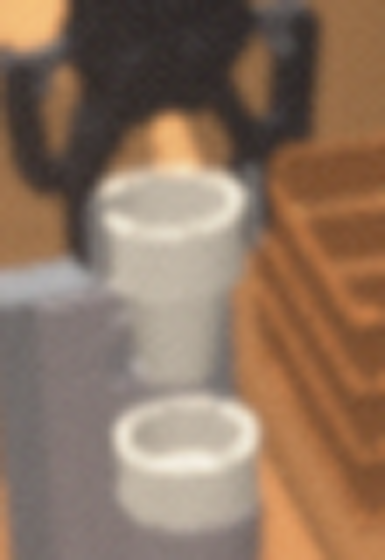

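View pics/j4.png

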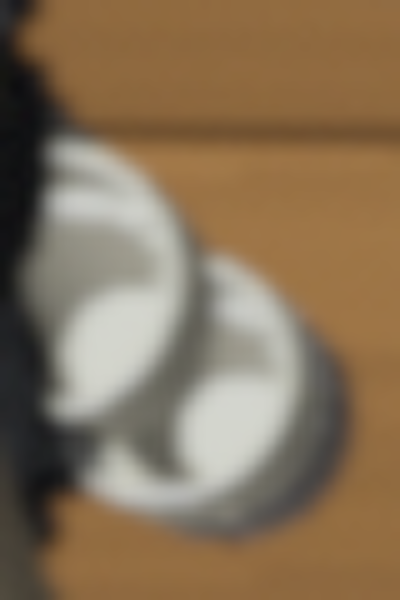

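Run:
```python
from h import *
a=onz("side",265+174/7,120+206/7,.283);b=onz("side",265+187/7,120+433/7,.1695);print(a,b,b-a)
# top: right and bottom edges
a=onz("top",180+188/10,205+280/10,.283);b=onz("top",180+303/10,205+385/10,.1695);print("y right edge",a,b)
```

```text
[0.54599634 0.3060497  0.283     ] [0.54777998 0.31460326 0.1695    ] [ 0.00178364  0.00855356 -0.1135    ]
y right edge [0.5452547  0.28413247 0.283     ] [0.54427584 0.28716686 0.1695    ]
```

```bash
python3 -m creep '[[0,0,0,2.8,2,10,130],[0,0,0,0,0,12,130],[0,0,0,0,0,12,130],[0,0,0,0,0,12,130],[0,0,0,0,0,10,130],[0,0,0,0,0,8,130],[0,0,0,0,0,4,130],[0,0,0,0,0,0,130]]'
python3 -m creep '[[0,0,0,0,0,4,130],[0,0,0,0,0,3,130],[0,0,0,0,0,3,130],[0,0,0,0,0,0,130],[0,0,0,0,0,0,130]]'
python3 -c "
from h import *
go(546.2,321.6,190,6.2)
snap('10');crop('side','10',250,120,330,220,6,'k1')"
```

```text
clock: 26.8
position: [0.5456, 0.3233, 0.2056]
ee_rot: [0.668, 0.744, -0.0, -0.0]
ft_force: [-0.5, 0.0, -0.3]
grip_width: 0.72
clock: 27.3
position: [0.5457, 0.3234, 0.1961]
ee_rot: [0.668, 0.744, 0.0, -0.0]
ft_force: [0.4, -0.2, -0.4]
grip_width: 0.721
p [545.7 323.4 196.1] yaw 6.19 tilt [ 1.e-04  1.e-04 -1.e+00] w 61.3 F [ 0.4 -0.2 -0.4] t 27.3
 turn wz -0.0002  shift [-1.8, 0.3, 6.1]
```

View pics/k1.png

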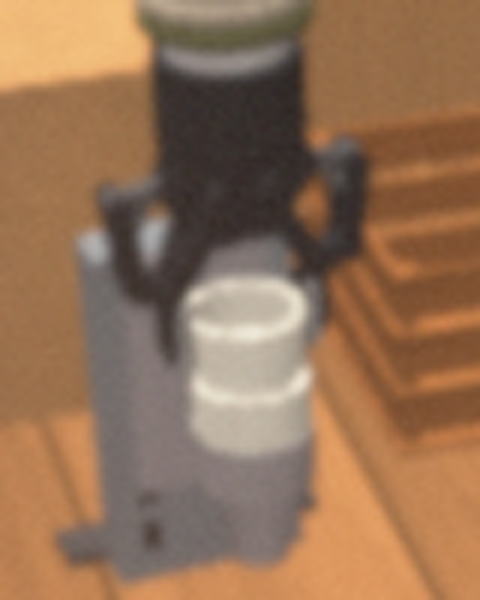

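Cup 2's cone is inside cup 1, with a few mm of gap left below the collar.

```bash
python3 -m creep '[[0,0,0,-1,0.3,2,130],[0,0,0,0,0,2,130],[0,0,0,0,0,0,130]]'
python3 -m creep '[[0,0,0,0,0,1.2,130],[0,0,0,0,0,0,130]]'
python3 -m creep '[[0,0,0,0,0,1.2,130],[0,0,0,0,0,0,130]]'
```

```text
clock: 27.7
position: [0.546, 0.3223, 0.1917]
ee_rot: [0.668, 0.744, -0.0, -0.0]
ft_force: [0.5, -0.5, -1.1]
grip_width: 0.721
clock: 27.9
position: [0.546, 0.3224, 0.1907]
ee_rot: [0.668, 0.744, -0.0, -0.0]
ft_force: [-0.3, -1.1, -0.7]
grip_width: 0.718
clock: 28.1
position: [0.5462, 0.3224, 0.1898]
ee_rot: [0.668, 0.744, 0.0, -0.0]
ft_force: [0.4, -0.6, 0.2]
grip_width: 0.718
```

```bash
python3 -m creep '[[0,0,0,0,0,1,130],[0,0,0,0,0,0,130]]'
python3 -m creep '[[0,0,0,0,0,0.5,130],[0,0,0,0,0,0,130]]'
```

```text
clock: 28.3
position: [0.5464, 0.3225, 0.1894]
ee_rot: [0.668, 0.744, 0.001, 0.0]
ft_force: [-0.9, -1.0, 4.8]
grip_width: 0.72
clock: 28.5
position: [0.5465, 0.3224, 0.1893]
ee_rot: [0.668, 0.744, 0.001, 0.0]
ft_force: [-2.6, -2.2, 7.4]
grip_width: 0.718
```

```bash
python3 -m creep '[[0,0,0,0,0,0,80],[0,0,0,0,0,0,50],[0,0,0,0,0,0,20],[0,0,0,0,0,0,0],[0,0,0,0,0,0,0]]'
python3 -m creep '[[0,0,0,0,0,-10,0],[0,0,0,0,0,-20,0],[0,0,0,0,0,-30,0],[0,0,0,-10,0,-20,0],[0,0,0,-40,-8,0,0],[0,0,0,-42,-12,0,0],[0,0,0,-42,-12,0,0],[0,0,0,-42,-12,0,0]]'
python3 -m creep '[[0,0,0,-42,-12,0,0],[0,0,0,-42,-12,0,0],[0,0,0,-42,-12,0,0],[0,0,0,-42,-12,0,0],[0,0,0,-42,-12,0,0],[0,0,0,-42,-12,0,0],[0,0,0,-42,-12,0,0],[0,0,0,-40,-12,0,0]]'
python3 - <<'E'
from h import *
snap('11')
go(432.9,-245.7,150,5)
for n,p in zip(("top","side"),zpts("11",(.192,.208),(.5,.6),(.28,.36))):
    if len(p)>8: c,r=circ(p);print(n,len(p),c.round(4),r.round(4),rect(p),p[:,2].mean())
crop('side','11',230,120,350,270,4,'l2')
print("base");boxfit("11",.083,(.55,.7),(-.11,.05))
print("bA");boxfit("11",.049,(.55,.67),(-.365,-.22))
print("bB");boxfit("11",.049,(.39,.52),(-.33,-.17))
E
```

```text
clock: 29.0
position: [0.5461, 0.3224, 0.188]
ee_rot: [0.668, 0.744, -0.0, -0.0]
ft_force: [-1.0, 1.0, -0.2]
grip_width: 0.999
clock: 29.8
position: [0.521, 0.1409, 0.269]
ee_rot: [0.668, 0.744, 0.0, 0.0]
ft_force: [0.8, -0.4, 0.4]
grip_width: 1.0
clock: 30.6
position: [0.4613, -0.2018, 0.2692]
ee_rot: [0.668, 0.744, 0.001, 0.0]
ft_force: [1.5, -0.0, -0.2]
grip_width: 0.999
p [ 460.  -205.9  269.4] yaw 5.69 tilt [ 0.0014 -0.0012 -1.    ] w 84.6 F [-0.  -0.1  0.5] t 30.7
 turn wz 0.012  shift [-37.3, -30.4, 119.4]
top 187 [0.5467 0.3217] 0.0288 (array([546.9, 321.8]), array([61.8, 59.6]), 46.8) 0.19815807428981197
side 20 [0.5403 0.3162] 0.0239 (array([521.7, 320.3]), array([40.4,  9.2]), 76.8) 0.1970021672470572
base
top 983 (array([611.6, -31.9]), array([ 61., 110.]), 2.5) [ 0.6108 -0.0317  0.0841]
side 690 (array([610.4, -37.3]), array([ 63.3, 116.4]), 3.4) [ 0.6103 -0.0428  0.0838]
bA
top 483 (array([ 619. , -288.8]), array([50.8, 93.2]), 9.9) [ 0.6201 -0.2792  0.0502]
side 1102 (array([ 614.6, -304.6]), array([ 64.7, 115.6]), 10.9) [ 0.6132 -0.3092  0.05  ]
bB
top 573 (array([ 430.9, -223.7]), array([60.3, 66.7]), 4.8) [ 0.431  -0.2215  0.0498]
side 1069 (array([ 431.9, -250.8]), array([ 61.4, 114.6]), 5.0) [ 0.4316 -0.2558  0.0499]
```

View pics/l2.png

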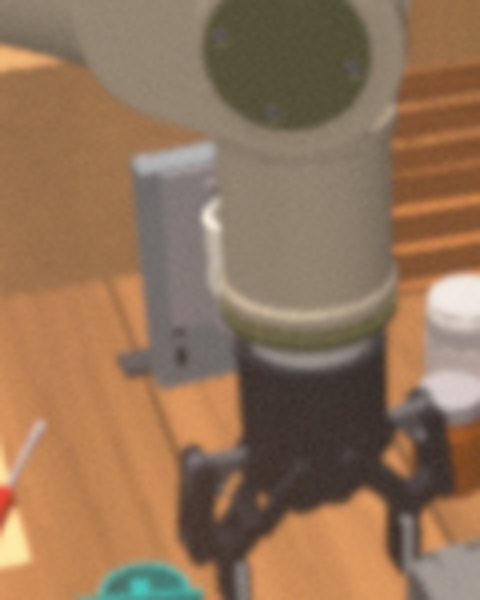

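View pics/top11.png

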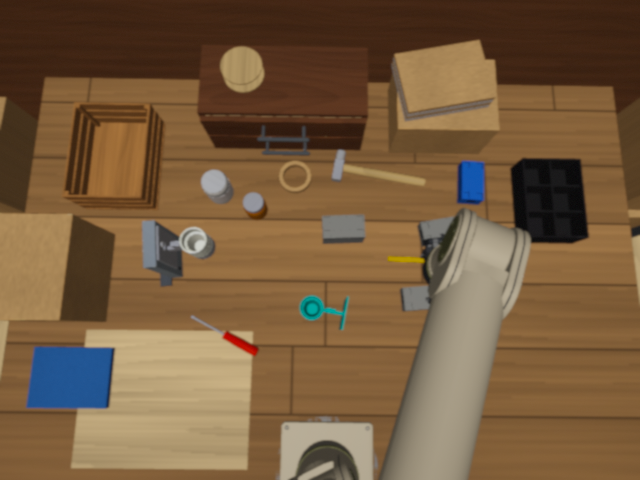

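Both cups are nested (rim 0.198) and the boxes are unmoved. Taking box B.

```bash
python3 -m creep '[[0,0,0.012,-30,-30,20,0],[0,0,0,-7,0,40,0],[0,0,0,0,0,40,0],[0,0,0,0,0,40,0],[0,0,0,0,0,20,0],[0,0,0,0,0,0,0],[0,0,0,0,0,0,0]]'
python3 -c "
from h import *
go(432.9,-245.7,36,5)"
```

```text
clock: 31.4
position: [0.4364, -0.24, 0.1092]
ee_rot: [0.672, 0.74, 0.0, 0.0]
ft_force: [0.3, -0.2, 0.4]
grip_width: 1.001
p [ 436.4 -240.   109.2] yaw 5.5 tilt [ 4.e-04 -3.e-04 -1.e+00] w 85.1 F [ 0.3 -0.2  0.4] t 31.4
 turn wz 0.0087  shift [-5.4, -4.0, 73.2]
```

```bash
python3 -m creep '[[0,0,0.009,-5.4,-4,8,0],[0,0,0,0,0,0,0],[0,0,0,0,0,20,0],[0,0,0,0,0,20,0],[0,0,0,0,0,16,0],[0,0,0,0,0,9,0],[0,0,0,0,0,0,0],[0,0,0,0,0,0,0]]'
python3 -m creep '[[0,0,0,0,0,0,40],[0,0,0,0,0,0,60],[0,0,0,0,0,0,90],[0,0,0,0,0,0,130],[0,0,0,0,0,0,130],[0,0,0,0,0,0,130],[0,0,0,0,0,0,130]]' 80
python3 -c "
from h import *
go(432.9,-245.7,36,5)"
```

```text
clock: 32.2
position: [0.4329, -0.2458, 0.0359]
ee_rot: [0.676, 0.737, 0.0, 0.0]
ft_force: [-0.6, -0.1, -0.1]
grip_width: 1.005
clock: 32.9
position: [0.433, -0.2456, 0.036]
ee_rot: [0.676, 0.737, 0.0, 0.0]
ft_force: [-1.3, 1.2, 8.7]
grip_width: 0.694
p [ 433.  -245.6   36. ] yaw 4.99 tilt [ 1.1e-03  3.0e-04 -1.0e+00] w 59.0 F [-1.3  1.2  8.7] t 32.9
 turn wz -0.0002  shift [-0.1, -0.1, -0.0]
```

```bash
python3 -m creep '[[0,0,0,0,0,-15,130],[0,0,0,0,0,-30,130],[0,0,0,0,0,-35,130],[0,0,0,0,0,-35,130],[0,0,0,0,0,-15,130],[0,0,0.045,0,0,0,130],[0,0,0,0,0,0,130],[0,0,0,0,0,0,130]]'
python3 -c "
from h import *
go(611.5,-32,166,2.4)"
```

```text
clock: 33.7
position: [0.4322, -0.2454, 0.1654]
ee_rot: [0.692, 0.722, 0.0, -0.0]
ft_force: [0.5, -0.2, -1.5]
grip_width: 0.692
p [ 432.2 -245.4  165.4] yaw 2.46 tilt [-1.e-04  4.e-04 -1.e+00] w 58.8 F [ 0.5 -0.2 -1.5] t 33.7
 turn wz 0.0011  shift [205.8, 188.0, -0.6]
```

```bash
python3 -m creep '[[0,0,0,20,18,0,130],[0,0,0,35,32,0,130],[0,0,0,40,37,0,130],[0,0,0,40,37,0,130],[0,0,0,35,32,0,130],[0,0,0,25,23,0,130],[0,0,0,11,9,0,130],[0,0,0,0,0,0,130]]'
python3 -m creep '[[0,0,0,0,0,0,130],[0,0,0,0,0,0,130]]'
python3 - <<'E'
from h import *
go(611.5,-32,166,2.4)
snap('12');crop('side','12',300,190,400,320,4,'m2');crop('top','12',290,180,400,270,6,'m1')
z=get_obs()["position"][2]-.036+.050
print("held");boxfit("12",z-.001,(.55,.7),(-.11,.05))
E
```

```text
clock: 34.5
position: [0.6063, -0.0368, 0.1643]
ee_rot: [0.691, 0.723, -0.001, -0.0]
ft_force: [-0.7, -1.2, -1.8]
grip_width: 0.695
clock: 34.7
position: [0.605, -0.0408, 0.1653]
ee_rot: [0.693, 0.721, -0.0, -0.0]
ft_force: [0.1, -0.2, -2.2]
grip_width: 0.696
p [605.  -40.8 165.3] yaw 2.26 tilt [-4.e-04 -4.e-04 -1.e+00] w 59.1 F [ 0.1 -0.2 -2.2] t 34.7
 turn wz -0.0025  shift [8.5, 6.9, -0.7]
held
side 627 (array([603. , -51.5]), array([111.3,  87.9]), 82.1) [ 0.6057 -0.0622  0.1789]
```

View pics/m2.png

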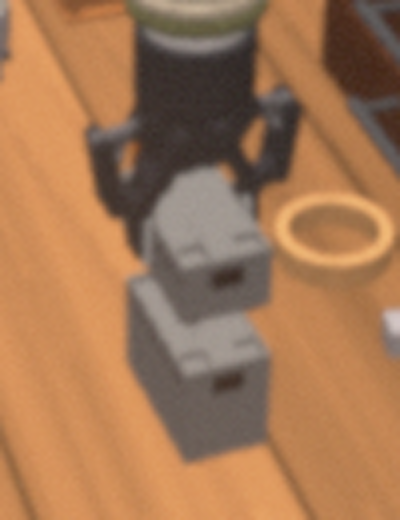

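View pics/m1.png

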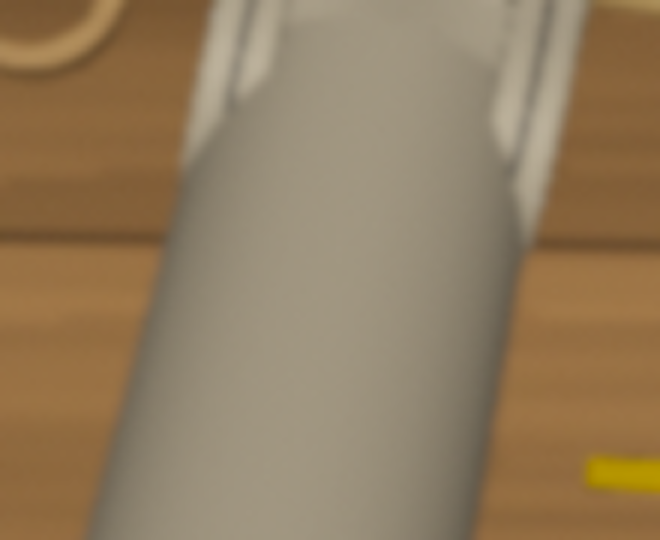

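```bash
python3 -m creep '[[0,0,-0.002,8.5,6.9,0,130],[0,0,0,0,0,10,130],[0,0,0,0,0,15,130],[0,0,0,0,0,10,130],[0,0,0,0,0,5,130],[0,0,0,0,0,0,130],[0,0,0,0,0,0,130],[0,0,0,0,0,0,130]]'
python3 - <<'E'
from h import *
go(611.5,-32,124,2.4)
snap('13');crop('side','13',320,230,390,320,6,'n2')
E
```

```text
clock: 35.6
position: [0.6128, -0.03, 0.1257]
ee_rot: [0.691, 0.722, 0.0, 0.0]
ft_force: [-0.8, 0.6, -2.1]
grip_width: 0.69
p [612.8 -30.  125.7] yaw 2.51 tilt [ 9.e-04  1.e-04 -1.e+00] w 58.7 F [-0.8  0.6 -2.1] t 35.6
 turn wz 0.0019  shift [-1.9, -1.3, 1.7]
```

View pics/n2.png

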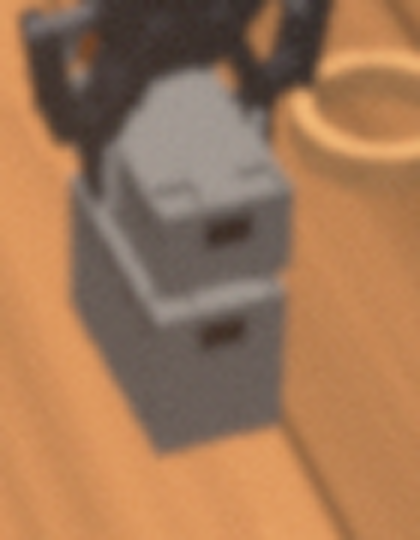

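```bash
python3 -m creep '[[0,0,0.002,-1.9,-1.3,0,130],[0,0,0,0,0,0,130],[0,0,0,0,0,2,130],[0,0,0,0,0,2,130],[0,0,0,0,0,2,130],[0,0,0,0,0,0,130],[0,0,0,0,0,0,130]]'
python3 -m creep '[[0,0,0,0,0,1.5,130],[0,0,0,0,0,1,130],[0,0,0,0,0,0,130],[0,0,0,0,0,0,130]]'
python3 -c "
from h import *
go(611.5,-32,116,2.4)"
```

```text
clock: 36.4
position: [0.6112, -0.0318, 0.1191]
ee_rot: [0.692, 0.722, -0.0, -0.0]
ft_force: [-0.2, 0.7, -2.6]
grip_width: 0.69
clock: 36.8
position: [0.6112, -0.0318, 0.1167]
ee_rot: [0.692, 0.722, 0.0, -0.0]
ft_force: [0.9, -0.3, -1.3]
grip_width: 0.693
p [611.2 -31.8 116.7] yaw 2.41 tilt [ 0.e+00  1.e-04 -1.e+00] w 58.9 F [ 0.9 -0.3 -1.3] t 36.8
 turn wz 0.0002  shift [-0.2, 0.3, 0.7]
```

Feet are past the rim level without contact, so they're in the recesses. Settling the box.

```bash
python3 -m creep '[[0,0,0,0,0,0.7,130],[0,0,0,0,0,0,130],[0,0,0,0,0,0,130]]'
python3 -m creep '[[0,0,0,0,0,0.7,130],[0,0,0,0,0,0,130],[0,0,0,0,0,0,130]]'
```

```text
clock: 37.1
position: [0.6114, -0.0318, 0.1161]
ee_rot: [0.692, 0.722, 0.0, 0.0]
ft_force: [-0.1, 0.8, -0.8]
grip_width: 0.689
clock: 37.4
position: [0.6114, -0.0318, 0.1161]
ee_rot: [0.692, 0.722, 0.0, 0.0]
ft_force: [-3.4, 0.2, 5.4]
grip_width: 0.69
```

```bash
python3 -m creep '[[0,0,0,0,0,0,80],[0,0,0,0,0,0,50],[0,0,0,0,0,0,20],[0,0,0,0,0,0,0],[0,0,0,0,0,0,0]]'
python3 -m creep '[[0,0,0,0,0,-10,0],[0,0,0,0,0,-25,0],[0,0,0,0,0,-35,0],[0,0,-0.05,0,0,-20,0],[0,0,-0.05,0,0,0,0],[0,0,-0.045,0,0,0,0],[0,0,0,0,0,0,0]]'
python3 -c "
from h import *
go(614.9,-299,200,10.7)"
```

```text
clock: 37.9
position: [0.6112, -0.0318, 0.1152]
ee_rot: [0.692, 0.722, -0.0, -0.0]
ft_force: [-0.2, 0.8, -0.1]
grip_width: 1.0
clock: 38.6
position: [0.6114, -0.0319, 0.2061]
ee_rot: [0.638, 0.77, 0.0, 0.0]
ft_force: [0.6, 0.9, 1.2]
grip_width: 0.997
p [611.4 -31.9 206.1] yaw 10.75 tilt [ 9.e-04  3.e-04 -1.e+00] w 84.7 F [0.6 0.9 1.2] t 38.6
 turn wz 0.0008  shift [-263.1, -46.1, 6.1]
```

```bash
python3 -m creep '[[0,0,0,-25,-4,0,0],[0,0,0,-40,-7,0,0],[0,0,0,-40,-7,0,0],[0,0,0,-40,-7,0,0],[0,0,0,-40,-7,0,0],[0,0,0,-40,-7,0,0],[0,0,0,-38,-7,0,0],[0,0,0,0,0,0,0]]'
python3 - <<'E'
from h import *
snap('14');crop('side','14',300,190,440,400,2.8,'o2');crop('top','14',300,180,500,310,4,'o1')
print("pile");boxfit("14",.129,(.55,.7),(-.11,.05))
print("bA");boxfit("14",.049,(.55,.67),(-.365,-.22))
go(614.9,-299,36,10.7)
E
```

```text
clock: 39.4
position: [0.6123, -0.3058, 0.2056]
ee_rot: [0.642, 0.767, -0.002, 0.001]
ft_force: [0.1, -0.3, -0.4]
grip_width: 1.0
pile
top 1063 (array([612.2, -32. ]), array([ 61.4, 110. ]), 2.8) [ 0.6113 -0.032   0.1301]
side 712 (array([611.4, -37.9]), array([ 62.9, 117.6]), 2.7) [ 0.6101 -0.043   0.1295]
bA
top 376 (array([ 611.3, -278.7]), array([59.8, 70.7]), 11.2) [ 0.6158 -0.2679  0.0496]
side 1108 (array([ 613.8, -304.8]), array([ 63.6, 113.7]), 11.5) [ 0.6132 -0.3094  0.0499]
p [ 614.4 -300.1  205.3] yaw 10.52 tilt [-4.e-04 -3.e-04 -1.e+00] w 85.3 F [ 0.4  1.  -0.4] t 39.5
 turn wz -0.0032  shift [1.0, 0.7, 169.3]
```

View pics/o1.png

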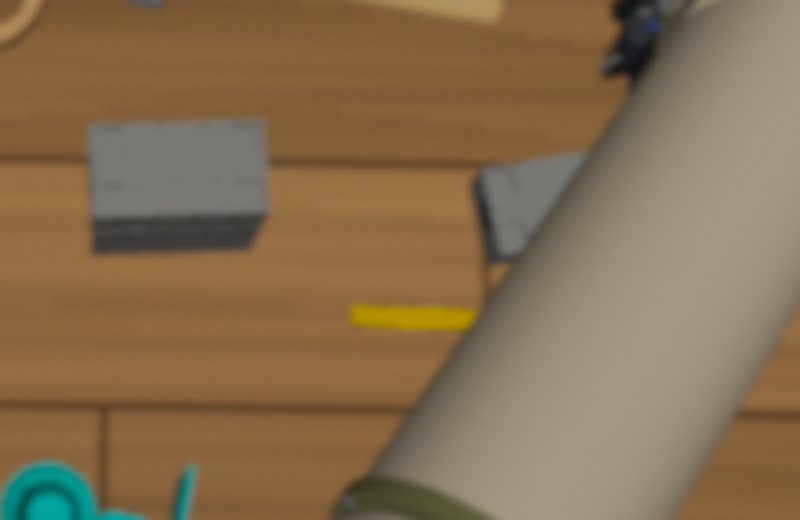

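View pics/o2.png

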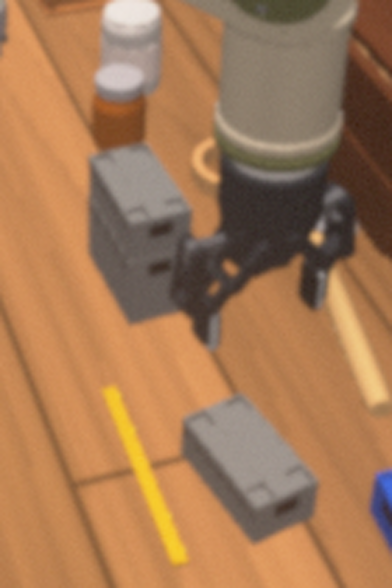

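Box B sits squarely: pile top at (612.2, -32), z 0.131. Box A hasn't moved. Grasping it.

```bash
python3 -m creep '[[0,0,-0.003,1,0.7,30,0],[0,0,0,0,0,40,0],[0,0,0,0,0,40,0],[0,0,0,0,0,30,0],[0,0,0,0,0,20,0],[0,0,0,0,0,9,0],[0,0,0,0,0,0,0],[0,0,0,0,0,0,0]]'
python3 -c "
from h import *
go(614.9,-299,36,10.7)"
python3 -m creep '[[0,0,0,0,0,0,40],[0,0,0,0,0,0,60],[0,0,0,0,0,0,90],[0,0,0,0,0,0,130],[0,0,0,0,0,0,130],[0,0,0,0,0,0,130],[0,0,0,0,0,0,130]]' 80
python3 -c "
from h import *
go(614.9,-299,36,10.7)"
```

```text
clock: 40.3
position: [0.6163, -0.2974, 0.0375]
ee_rot: [0.637, 0.771, 0.0, 0.001]
ft_force: [0.7, 0.3, 0.5]
grip_width: 0.999
p [ 616.3 -297.4   37.5] yaw 10.92 tilt [ 1.4e-03 -3.0e-04 -1.0e+00] w 84.9 F [0.7 0.3 0.5] t 40.3
 turn wz 0.0038  shift [-1.3, -1.6, 1.5]
clock: 41.0
position: [0.616, -0.2981, 0.0376]
ee_rot: [0.637, 0.771, 0.0, 0.001]
ft_force: [-0.5, 0.3, 6.8]
grip_width: 0.691
p [ 616.  -298.1   37.6] yaw 10.88 tilt [ 1.7e-03 -4.0e-04 -1.0e+00] w 58.8 F [-0.5  0.3  6.8] t 41.0
 turn wz 0.0031  shift [-0.7, -1.2, 1.6]
```

```bash
python3 -m creep '[[0,0,0,0,0,-15,130],[0,0,0,0,0,-30,130],[0,0,0,0,0,-35,130],[0,0,0,0,0,-40,130],[0,0,0.07,0,0,-35,130],[0,0,0.074,0,0,-5,130],[0,0,0,0,0,0,130],[0,0,0,0,0,0,130]]'
python3 -c "
from h import *
go(612,-31.2,197.6,2.6)"
```

```text
clock: 41.8
position: [0.6151, -0.2973, 0.1959]
ee_rot: [0.69, 0.724, -0.0, -0.0]
ft_force: [-0.7, -0.4, -2.0]
grip_width: 0.695
p [ 615.1 -297.3  195.9] yaw 2.76 tilt [-8.e-04  5.e-04 -1.e+00] w 59.1 F [-0.7 -0.4 -2. ] t 41.8
 turn wz 0.0028  shift [266.0, 9.0, -1.7]
```

```bash
python3 -m creep '[[0,0,0.003,20,1,0,130],[0,0,0,40,1,0,130],[0,0,0,44,2,0,130],[0,0,0,44,2,0,130],[0,0,0,44,1,0,130],[0,0,0,40,1,0,130],[0,0,0,24,1,0,130],[0,0,0,10,0,0,130]]'
python3 -m creep '[[0,0,0,0,0,0,130],[0,0,0,0,0,0,130],[0,0,0,0,0,0,130]]'
python3 - <<'E'
from h import *
go(612,-31.2,172,2.6)
E
```

```text
clock: 42.6
position: [0.6124, -0.0278, 0.1951]
ee_rot: [0.69, 0.724, -0.0, -0.001]
ft_force: [0.6, -0.5, -2.1]
grip_width: 0.695
clock: 42.9
position: [0.6127, -0.0339, 0.1963]
ee_rot: [0.693, 0.721, -0.0, 0.0]
ft_force: [0.1, 0.3, -1.7]
grip_width: 0.69
p [612.7 -33.9 196.3] yaw 2.32 tilt [-1.e-04 -8.e-04 -1.e+00] w 58.7 F [ 0.1  0.3 -1.7] t 42.9
 turn wz -0.0049  shift [2.7, -0.6, 24.3]
```

```bash
python3 -m creep '[[0,0,-0.004,2.7,-0.6,5,130],[0,0,0,0,0,10,130],[0,0,0,0,0,8,130],[0,0,0,0,0,0,130],[0,0,0,0,0,0,130],[0,0,0,0,0,0,130]]'
python3 - <<'E'
from h import *
go(612,-31.2,172,2.6)
snap('15');crop('side','15',320,200,390,320,5,'p2')
E
```

```text
clock: 43.5
position: [0.6124, -0.029, 0.1735]
ee_rot: [0.69, 0.723, 0.0, 0.0]
ft_force: [-0.4, -0.9, -1.2]
grip_width: 0.687
p [612.4 -29.  173.5] yaw 2.69 tilt [ 4.e-04 -0.e+00 -1.e+00] w 58.4 F [-0.4 -0.9 -1.2] t 43.5
 turn wz 0.0015  shift [-2.2, -0.5, 1.5]
```

View pics/p2.png

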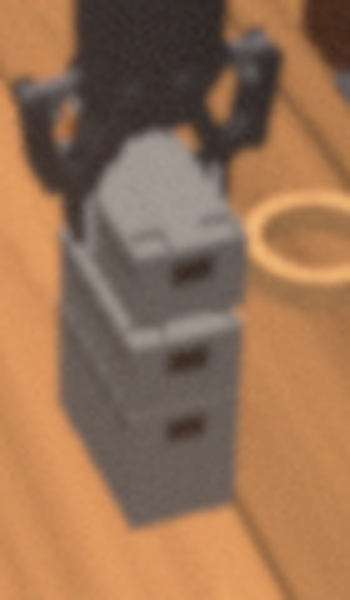

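```bash
python3 -m creep '[[0,0,0.001,-2.2,-0.5,0,130],[0,0,0,0,0,0,130],[0,0,0,0,0,2,130],[0,0,0,0,0,2,130],[0,0,0,0,0,2,130],[0,0,0,0,0,0,130],[0,0,0,0,0,0,130]]'
python3 -m creep '[[0,0,0,0,0,1.5,130],[0,0,0,0,0,1,130],[0,0,0,0,0,0,130],[0,0,0,0,0,0,130]]'
python3 -m creep '[[0,0,0,0,0,0.8,130],[0,0,0,0,0,0,130],[0,0,0,0,0,0,130]]'
python3 -c "
from h import *
go(612,-31.2,163.6,2.6)"
```

```text
clock: 44.3
position: [0.6118, -0.0311, 0.1672]
ee_rot: [0.691, 0.723, -0.0, -0.0]
ft_force: [0.2, 0.4, -1.8]
grip_width: 0.69
clock: 44.7
position: [0.6118, -0.0311, 0.1648]
ee_rot: [0.691, 0.723, -0.0, -0.0]
ft_force: [0.0, 1.3, -2.1]
grip_width: 0.688
clock: 45.0
position: [0.6118, -0.0311, 0.164]
ee_rot: [0.691, 0.723, 0.0, -0.0]
ft_force: [0.4, 0.2, -2.3]
grip_width: 0.697
p [611.8 -31.1 164. ] yaw 2.64 tilt [-0.e+00  1.e-04 -1.e+00] w 59.3 F [ 0.4  0.2 -2.3] t 45.0
 turn wz 0.0007  shift [-0.2, 0.2, 0.4]
```

```bash
python3 -m creep '[[0,0,0,0,0,0.6,130],[0,0,0,0,0,0,130],[0,0,0,0,0,0,130]]'
python3 -m creep '[[0,0,0,0,0,0.6,130],[0,0,0,0,0,0,130],[0,0,0,0,0,0,130]]'
```

```text
clock: 45.3
position: [0.6119, -0.0311, 0.1635]
ee_rot: [0.691, 0.723, 0.0, 0.0]
ft_force: [-0.8, 0.1, -0.7]
grip_width: 0.69
clock: 45.6
position: [0.612, -0.0311, 0.1635]
ee_rot: [0.691, 0.723, 0.0, 0.0]
ft_force: [-1.9, 0.8, 5.7]
grip_width: 0.69
```

Seated. Releasing, clearing upward, and moving aside for a final look.

```bash
python3 -m creep '[[0,0,0,0,0,0,80],[0,0,0,0,0,0,50],[0,0,0,0,0,0,20],[0,0,0,0,0,0,0],[0,0,0,0,0,0,0]]'
python3 -m creep '[[0,0,0,0,0,-10,0],[0,0,0,0,0,-25,0],[0,0,0,0,0,-35,0],[0,0,0,0,0,-20,0],[0,0,0,-40,0,0,0],[0,0,0,-40,0,0,0],[0,0,0,-40,0,0,0],[0,0,0,-40,0,0,0]]'
python3 -m creep '[[0,0,0,-40,-20,0,0],[0,0,0,-40,-20,0,0],[0,0,0,-40,-30,0,0],[0,0,0,-20,-20,0,0],[0,0,0,0,0,0,0],[0,0,0,0,0,0,0]]'
python3 - <<'E'
from h import *
snap('16');crop('side','16',235,130,395,330,3,'q2');crop('top','16',130,180,400,290,2.9,'q1')
go(0,0,0)
print("pile");boxfit("16",.175,(.55,.7),(-.11,.05))
for n,p in zip(("top","side"),zpts("16",(.192,.208),(.5,.6),(.28,.36))):
    if len(p)>8: c,r=circ(p);print(n,len(p),c.round(4),r.round(4),rect(p),p[:,2].mean())
for n,p in zip(("top","side"),zpts("16",(.192,.208),(.47,.6),(.37,.404))): print(n,len(p),rect(p) if len(p)>5 else 0)
E
```

```text
clock: 46.1
position: [0.6118, -0.0311, 0.1627]
ee_rot: [0.691, 0.723, -0.0, -0.0]
ft_force: [-0.1, -0.5, -0.2]
grip_width: 0.999
clock: 46.9
position: [0.6192, -0.1924, 0.2538]
ee_rot: [0.69, 0.723, 0.0, 0.0]
ft_force: [-0.4, -0.1, 0.6]
grip_width: 0.997
clock: 47.5
position: [0.5356, -0.3352, 0.2535]
ee_rot: [0.691, 0.723, 0.0, 0.0]
ft_force: [1.0, 0.4, -0.3]
grip_width: 1.0
p [ 536.9 -333.5  253. ] yaw 2.76 tilt [ 5.e-04  6.e-04 -1.e+00] w 85.0 F [ 0.4 -0.1 -0.2] t 47.6
 turn wz -0.0  shift [358.9, -520.2, 253.0]
pile
top 1157 (array([612.8, -32.5]), array([ 61.7, 110.1]), 2.6) [ 0.612  -0.0326  0.176 ]
side 204 (array([587.1, -31.5]), array([106.3,  31.4]), 78.8) [ 0.5909 -0.0228  0.1756]
top 189 [0.5467 0.3216] 0.0288 (array([547. , 321.8]), array([61.2, 59.3]), 46.4) 0.19810923735468114
side 103 [0.5457 0.3157] 0.0289 (array([545.6, 315.5]), array([65.8, 59.2]), 89.0) 0.1964262077379351
top 135 (array([526. , 398.6]), array([87.2, 10.6]), 0.1)
side 133 (array([530. , 393.3]), array([96. , 21.3]), 0.4)
```

View pics/q2.png

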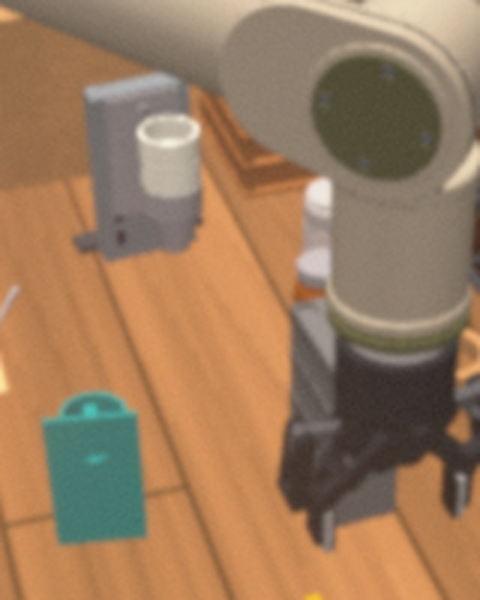

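View pics/top16.png

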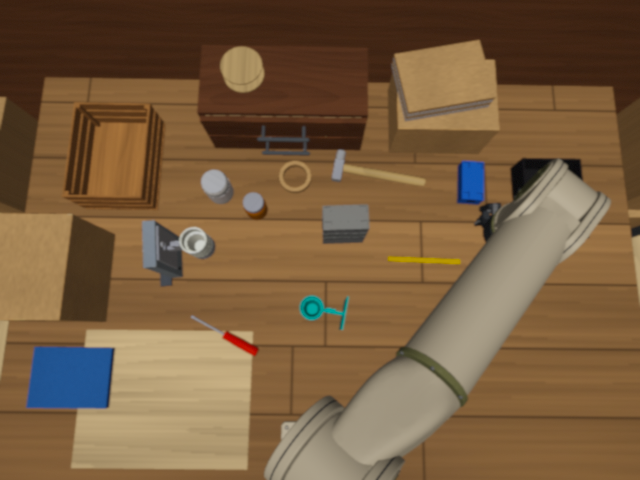

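Both views show the finished state:

- **Pile:** three boxes at (345,224) in the top view, with the top face at z 0.176.
- **Cups:** both nested in the hung holder at (197,242), with the rim at z 0.198.
- **Other things:** unmoved.
- **Gripper:** clear of everything.

Handing in.

```bash
python3 -c "
from workcell import *
print(hand_in())"
```

```text
the job is handed in; nothing more can be done
None
```

The job is done and handed in at about 48 s on the robot's clock. I hung the steel holder on the screw and lowered it until it seated. I then nested both loose white cups in its pocket and stacked both low grey boxes on the tall one. Only two cups and two low boxes were in the scene.

**Last checks:**
- **Cups and holder:** the top cup's rim measured z 0.198 (0.199–0.200 expected), centred on the pocket to within about 1 mm in the top view. The holder was still hanging.
- **Pile:** the top face measured z 0.176 (0.177 expected). The three boxes agree within about 1.3 mm sideways and 0.5° in turn.
- **Other things:** the remaining items, including the blue and turquoise look-alikes, looked unmoved, and the gripper was clear of everything.

**Disagreements:** the side camera read about 5–7 mm lower in y than the top camera. I relied on the top camera and contact forces, and every seating happened within about 1 mm of the predicted height. In the last side view the arm hid part of the pile, so the pile's final numbers come from the top camera alone.

I saw no knocked box or grip slip.

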